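# Put the three-tier cake stand together

## Task

Put the round three-tier cake stand together on its heavy metal foot, wherever the foot stands: the largest round tier at the bottom, the middle one on it, the smallest above that, and the wooden knob on the very top. Each part must sit level and fully down on the peg of the part below. The square tray belongs to another stand: leave it, the coffee cup and the price card where they are.

Things in the scene. Friction and masses are not known exactly. Their poses are not given: they have to be found in the camera images.
- stand_foot: Heavy loose foot of the stand (1.3 kg): steel disc 120 mm across, 9 mm thick, with a stem 32 mm across in its middle, flat top 34 mm above the counter. On it a tapered steel peg, 13 mm across at the root, 6 mm at the tip, 12 mm high (tip at 46 mm). Origin: centre of the underside; z up.
- tier_large: Largest tier, white round dish 160 mm across (14 to 24 mm up; floor 18). Under it: steel sleeve 36 mm across, 14 high, bore 17; it goes over the peg below (2 mm play) and rests on the flat top there. Above: oak column 30 mm across (38 below 24), flat top at 64, peg as on the foot, tip at 76. Grip column from above at 27-62 mm. 0.26 kg, loose. Origin: centre of sleeve's underside; z up.
- tier_medium: Middle tier: as tier_large in every height and fit, but the round dish is 125 mm across. 0.20 kg. Origin: centre of the sleeve's underside; z up.
- tier_small: Smallest tier: as tier_large in every height and fit, but the round dish is 90 mm across. 0.15 kg. Origin: centre of the sleeve's underside; z up.
- top_knob: Knob that closes the stand: the same open steel sleeve (36 mm across, 14 mm high, bore 17 mm and 14 mm deep), with a round oak knob on it, 37 mm across at 23 to 34 mm height, top at 44 mm. 0.07 kg. Grasp the knob from above at about 28 mm height. Origin: centre of the sleeve's underside; z up.
- square_tray: Tray of another stand: square white dish 110 x 110 mm on the same kind of sleeve and oak column, peg tip at 76 mm. Not part of this job: leave it. Origin: centre of the sleeve's underside.
- coffee_cup: Two-tone cup with a handle, 64 x 89 x 48 mm high, standing on the counter; leave it. Origin: centre of its underside (of cup with handle).
- price_card: Small black price card in an oak foot, 22 x 68 x 52 mm high; leave it. Origin: centre of its underside.
- bag_sealer: Bag sealer, a fixed obstacle at the back right: body 320 mm long across the view and 64 mm high, hinge at its right end; its lever is raised, the lever's handle about 0.25 m above the counter, 0.15 m to the left of the body's origin (+y). Keep the gripper clear of it. Origin: centre of its underside.

How it is judged:
By the outcome, as a careful person would: the job done as asked, in the order asked, and still so for the second after the job is handed in, with the robot touching nothing.
It also fails if it takes over 106 s, if anything falls off the work surface, if the arm or the gripper's body presses on something with over 40 N, if the wrist force passes 120 N, or if a joint passes its speed limit or range.

## Robot

A 7-joint arm with a two-finger parallel gripper is mounted at the origin on a cart in front of the work surface, level with it; the furniture and walls round the work are solid. World frame = base frame: x ahead of the robot, y to its left, z up, the work surface at z = 0. Lengths are in m, angles in rad, forces in N, time in s.
With the tool pointing down it reaches from about 0.4 to 0.85 m from the base axis. Payload 10.4 kg.
Tool frame: the origin (TCP) lies between the finger pads; the fingertips stand 19 mm ahead of it and the grasp point (between the pads) is the TCP (manip.tip_reach is the z of the fingertips in the tool frame, in m); z points along the fingers, y is the direction in which the jaws open and shut (so a half turn about z gives the same grasp; the last joint's range is limited). The gripper opens to 85 mm and grips with 20 to 120 N. Pads are 22 mm wide; open, the fingers measure 114 mm over their backs; the gripper's body (76 mm by 85 mm) begins 54 mm behind the grasp point. The pads swing forward as they close: fully open they stand 13 mm farther back than shut.
Start: joints at [-1.315, 0.332, -0.065, 1.46, 0.022, 1.35, -0.088], TCP at [0.172, 0.601, 0.25] pointing down, gripper open.
Joint ranges: [-2.6, 2.6], [-0.5, 2.12], [-1.47, 1.34], [0.16, 2.42], [-1.27, 4.41], [0.06, 2.06], [-2.6, 2.6]. Speed limits (rad/s): [2.22, 2.22, 2.79, 2.79, 3.14, 3.14, 3.14].

## Interface

Orientations are given as a unit quaternion [x, y, z, w].
In Python, from workcell import sensors, cams, manip gives the robot as it stands.
- The arm moves only by the shell command python3 -m jog 'ROWS' [FORCE]. ROWS is JSON, a list of rows, each a list of 3 entries, a list of its own where there are three numbers: the shift along the world's x, y, z in m, then the turn, a rotation vector about the world's x, y, z in rad, then the opening in per cent of the stroke, from 0 (shut) to 100 (fully open). In form: [[[dx, dy, dz], [wx, wy, wz], grip], ...]. A call has 1 to 5 rows; each row shifts and turns the pose as measured when the row begins; what a row does not reach is not made up. A row lasts 1/8 s, in which the tool goes at most 62.5 mm and 10.7 degrees, less where a joint would pass 70% of its speed; a pose out of reach is approached as far as the arm can. A call with a gripper value outside its range is refused whole. The fingers move at their own pace and stop on an object; FORCE is the grip in N (left out, the last holds). Time passes only in rows, so rows that do not move let the fingers close. It gives the time, the measured TCP pose, the force and the opening at its end, in the units of the state.
- sensors.get_obs(): the state, without advancing time (a new reading comes with each control period).
- cams.camera(name): name is "side" or "top"; returns (picture, depth): 420x560x3 uint8, red, green, blue; 420x560 float32, m along the optical axis (not along the pixel's ray), 0 where there is no reading.
- cams.camera_model(name): a dict with "intrinsics" (3x3 intrinsics, pixels), "k1" (the pictures are not rectified: a ray, as slopes to the right and down, at radius r is drawn at 1 + k1 r^2 times it, then the intrinsics apply), "view" (4x4, takes a point from world to camera coordinates). Camera axes: x right, y down, z forward; pixel columns grow to the right and rows downward; lengths in m; the calibration is good to about 2 mm. A picture is of the moment at which its call begins. camera_model takes no time and is no camera call.
- manip.hand_in(): hands the job in, once; it reports no verdict.
The state is a dict: "clock": time; "joint_pos": joint angles; "joint_velocities": joint speeds; "tau": joint torques, N m; "position": TCP position; "ee_rot": TCP orientation; "ft_force": force on the tool from outside, world axes, zero at the start; "torque": the same for the moment, N m; "grip_width": opening from 0.0 (shut) to 1.0 (fully open).
Only numpy, scipy, OpenCV 4.12 (cv2) and the standard library are available. Lean on these libraries where they do the work, as an engineer would, in place of code of your own. Each camera call takes 0.05 s, during which the arm holds its last target.

## Working session

There is one attempt and no reset: what is moved stays moved. The work goes in short steps, Python scripts to look and compute and a shell command to move; the robot and the scene stay as the last step left them, time stands still between calls to the robot, and variables do not carry over. Pictures are saved under pics/ and viewed, and the job is handed in when it is done.

```bash
ls; mkdir -p pics
python3 - <<'E'
from workcell import sensors,cams,manip
import cv2,json
o=sensors.get_obs();print(o)
for n in("top","side"):
    im,d=cams.camera(n);cv2.imwrite(f"pics/{n}0.png",im[:,:,::-1]);print(n,cams.camera_model(n))
    import numpy as np;np.save(f"pics/{n}0d.npy",d)
print(manip.tip_reach)
E
```

```text
pics
{'clock': 0.0, 'joint_pos': array([-1.31456457,  0.33285935, -0.0647272 ,  1.4609125 ,  0.02158621,
        1.34990829, -0.08851323]), 'joint_velocities': array([ 0.00043935,  0.00192892, -0.00081718, -0.00110292,  0.00098928,
       -0.00091692, -0.00111101]), 'tau': array([ 2.55662944e-04, -6.25442863e+01,  4.94106591e-02, -3.91602659e+01,
        1.61825668e-02,  9.81162273e-03, -3.37694007e-05]), 'position': array([0.17191075, 0.60053874, 0.24953756]), 'ee_rot': array([ 1.38949872e-01,  9.90299171e-01, -6.92123460e-04, -7.58796405e-05]), 'ft_force': array([ 0.7313734 , -0.31448368,  0.8947282 ]), 'torque': array([ 0.02513211,  0.01705099, -0.03268243]), 'grip_width': 1.0018873484997834}
top {'intrinsics': array([[464.39462299,   0.        , 277.32884258],
       [  0.        , 464.39462299, 213.34014873],
       [  0.        ,   0.        ,   1.        ]]), 'k1': -0.1572023251830958, 'view': array([[ 0.06255848, -0.99803973,  0.00176952, -0.01390221],
       [-0.97487666, -0.06148617, -0.214091  ,  0.55012824],
       [ 0.21378012,  0.01166814, -0.97681212,  1.34876815],
       [ 0.        ,  0.        ,  0.        ,  1.        ]])}
side {'intrinsics': array([[411.98250985,   0.        , 275.91954753],
       [  0.        , 411.98250985, 211.64382972],
       [  0.        ,   0.        ,   1.        ]]), 'k1': -0.050887805237286594, 'view': array([[-0.98678819, -0.16200224, -0.00208192,  0.52880272],
       [-0.10493273,  0.64885159, -0.75364497,  0.08235005],
       [ 0.12344303, -0.7434695 , -0.65727842,  1.01475948],
       [ 0.        ,  0.        ,  0.        ,  1.        ]])}
0.019
```

View pics/top0.png

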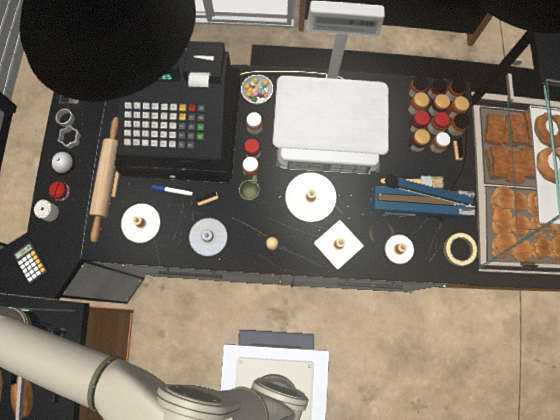

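View pics/side0.png

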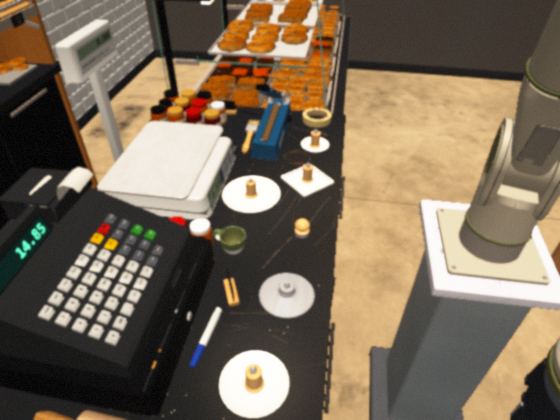

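```bash
cat > h.py <<'E'
import numpy as np,cv2
from workcell import sensors,cams,manip
def ray(n,u,v):
    m=cams.camera_model(n);K=m["intrinsics"]
    p=cv2.undistortPoints(np.array([[[u,v]]],float),K,np.array([m["k1"],0,0,0,0.]))[0,0]
    V=m["view"];R=V[:3,:3];return -R.T@V[:3,3],R.T@np.array([p[0],p[1],1])
def at_z(n,u,v,z):
    c,d=ray(n,u,v);return c+d*(z-c[2])/d[2]
def at_d(n,u,v,dep):
    c,d=ray(n,u,v);return c+d*dep
def proj(n,P):
    m=cams.camera_model(n);V=m["view"]
    r,_=cv2.Rodrigues(V[:3,:3])
    return cv2.projectPoints(np.array(P,float).reshape(-1,1,3),r,V[:3,3],m["intrinsics"],np.array([m["k1"],0,0,0,0.]))[0].reshape(-1,2)
def cloud(n,d):
    m=cams.camera_model(n);V=m["view"];H,W=d.shape
    g=np.stack(np.meshgrid(np.arange(W),np.arange(H)),-1).reshape(-1,1,2).astype(float)
    p=cv2.undistortPoints(g,m["intrinsics"],np.array([m["k1"],0,0,0,0.]))[:,0]
    C=np.c_[p,np.ones(len(p))]*d.reshape(-1,1)
    return ((C-V[:3,3])@V[:3,:3]).reshape(H,W,3)
def snap(n,name,box=None,s=4):
    im,d=cams.camera(n);im=im[:,:,::-1].copy();np.save(f"pics/{name}d.npy",d);cv2.imwrite(f"pics/{name}_full.png",im)
    if box:
        u,v,w,h=box;im=cv2.resize(im[v:v+h,u:u+w],None,fx=s,fy=s,interpolation=cv2.INTER_CUBIC)
    cv2.imwrite(f"pics/{name}.png",im);return im,d
E
python3 - <<'E'
from h import *
d=np.load("pics/top0d.npy");P=cloud("top",d)
im=cv2.imread("pics/top0.png")
for nm,u,v,r in[("foot",208,237,8),("large",311,196,12),("med",139,222,12),("small",400,248,12),("sq",339,243,12),("knob",272,242,10)]:
    q=P[v-r:v+r,u-r:u+r].reshape(-1,3);zm=q[:,2].max()
    print(nm,zm,q[q[:,2]>zm-.012].mean(0),(q[:,2]>zm-.012).sum(), np.percentile(q[:,2],[5,50]))
# dish centroid
g=im.min(2)>185
for nm,u,v in[("large",311,196),("med",139,222),("small",400,248)]:
    n,l,s,c=cv2.connectedComponentsWithStats(g.astype(np.uint8))
    for dv,du in((14,0),(0,10),(0,-10),(-10,0)):
        k=l[v+dv,u+du]
        if k: break
    print(nm,s[k],c[k]);m=(l==k).astype(np.uint8);cs,_=cv2.findContours(m,0,2);e=cv2.fitEllipse(cv2.convexHull(max(cs,key=len)));print(e,at_z("top",*e[0],.024))
cv2.imwrite("pics/a.png",cv2.resize(im[170:275,100:300],None,fx=4,fy=4,interpolation=2));cv2.imwrite("pics/b.png",cv2.resize(im[160:275,250:430],None,fx=4,fy=4,interpolation=2))
s=cv2.imread("pics/side0.png")
cv2.imwrite("pics/c.png",cv2.resize(s[110:420,180:345],None,fx=1.9,fy=1.9,interpolation=2))
E
```

```text
foot 0.050624700848474674 [0.47163334 0.2337322  0.04242371] 15 [0.01034205 0.01699938]
large 1.4352951791864224 [0.24883706 0.00421271 1.43529518] 3 [0.01281471 0.01855416]
med 1.4352951791864224 [0.24883706 0.00421271 1.43529518] 2 [0.01358763 0.01908417]
small 1.4352951791864224 [0.24883706 0.00421271 1.43529518] 3 [0.00198626 0.02155821]
sq 1.4352951791864224 [0.24883706 0.00421271 1.43529518] 5 [0.01443816 0.02002309]
knob 1.4352951791864224 [0.24883706 0.00421271 1.43529518] 1 [-0.00446335  0.00153358]
large [ 286  173   50   49 1850] [310.38216216 196.73081081]
((310.3681640625, 196.65786743164062), (48.80348205566406, 50.6347770690918), 101.45323181152344) [ 0.61774545 -0.07909334  0.024     ]
med [ 122  204   38   39 1061] [140.36569274 222.76248822]
((140.2298126220703, 222.64486694335938), (37.337398529052734, 39.624847412109375), 40.105377197265625) [0.50075401 0.44885721 0.024     ]
small [385 235  29  29 517] [398.94584139 248.79110251]
((399.05255126953125, 248.7318115234375), (27.508525848388672, 28.898378372192383), 140.65643310546875) [ 0.46941557 -0.36230888  0.024     ]
```

View pics/a.png

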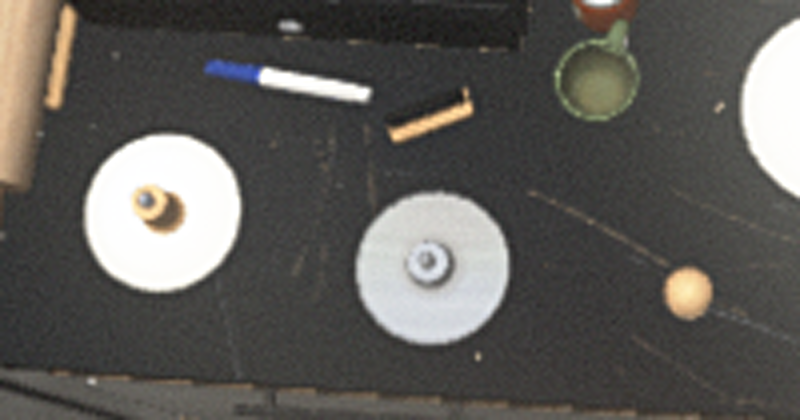

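View pics/b.png

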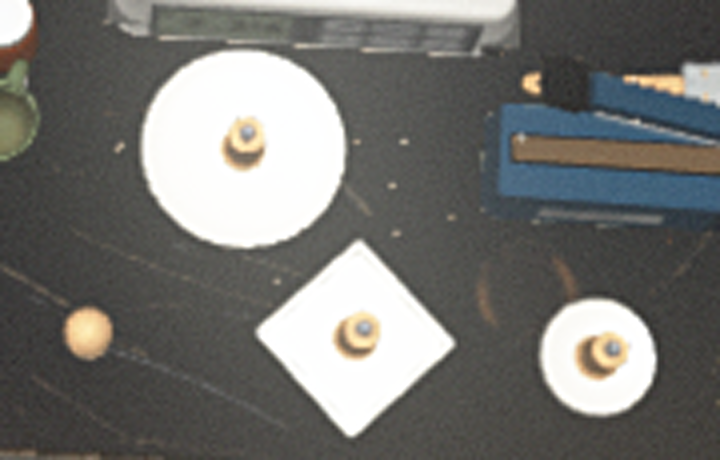

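View pics/c.png

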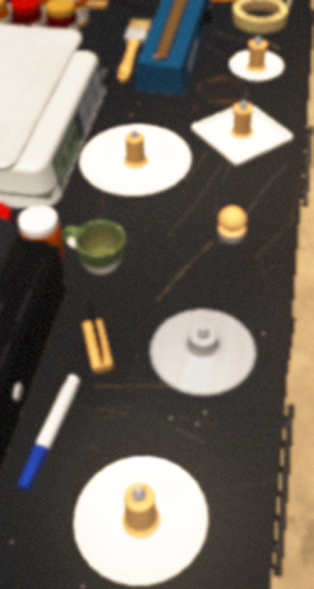

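Run:
```python
from h import *
im=cv2.imread("pics/top0.png")
f=lambda n,u,v,z:print(n,at_z("top",u,v,z).round(4))
f("med tip",135.9,219.6,.076);f("foot tip",206.6,234.6,.046);f("knob",271.7,242.9,.028);f("large tip",311.4,192.4,.076);f("small tip",401.9,247.9,.076)
for (nm,x0,y0) in (("card",387,138),("card",390,128),("card",472,106),("cup",0,0)): f(nm,x0/4+99.6,y0/4+169.6,.0)
for x0,y0 in((385,120),(393,142),(470,88),(472,106)): f("card52",x0/4+99.6,y0/4+169.6,.052)
f("cup48",597/4+99.6,80/4+169.6,.048)
# foot ellipse from mask
hsv=im.astype(int);cr=im[205:270,175:242];m=(cr.min(2)>110).astype(np.uint8)
cs,_=cv2.findContours(m,0,1);c=max(cs,key=cv2.contourArea);e=cv2.fitEllipse(c);print(e);f("foot disc",e[0][0]+175,e[0][1]+205,.009)
d=np.load("pics/side0d.npy");P=cloud("side",d);sd=cv2.imread("pics/side0.png")
cv2.imwrite("pics/d.png",cv2.resize(sd[205:345,180:330],None,fx=4,fy=4,interpolation=2))
cv2.imwrite("pics/d2.png",cv2.resize(sd[110:250,210:350],None,fx=4,fy=4,interpolation=2))
cv2.imwrite("pics/d3.png",cv2.resize(sd[330:420,200:310],None,fx=5,fy=5,interpolation=2))
# card cloud
for n in("side",):
    q=P[270:312,218:245].reshape(-1,3);q=q[(q[:,2]>.02)&(q[:,2]<.07)&(q[:,1]>.15)&(q[:,1]<.3)];print(len(q),np.percentile(q,[2,50,98],axis=0))
```

```text
med tip [0.4999 0.4471 0.076 ]
foot tip [0.4732 0.2315 0.046 ]
knob [0.4633 0.0324 0.028 ]
large tip [ 0.6177 -0.0785  0.076 ]
small tip [ 0.4643 -0.3575  0.076 ]
card [0.5768 0.2813 0.    ]
card [0.5852 0.2797 0.    ]
card [0.6073 0.2155 0.    ]
cup [0.674  0.6187 0.    ]
card52 [0.5791 0.2742 0.052 ]
card52 [0.5621 0.2663 0.052 ]
card52 [0.6085 0.2108 0.052 ]
card52 [0.5943 0.2079 0.052 ]
cup48 [0.622  0.1135 0.048 ]
((32.65431594848633, 31.565099716186523), (37.03201675415039, 37.902191162109375), 44.82740020751953)
foot disc [0.4732 0.2337 0.009 ]
78 [[0.58046459 0.22227003 0.02128105]
 [0.59109289 0.25449776 0.04553717]
 [0.6063257  0.27627836 0.05350895]]
```

View pics/d.png

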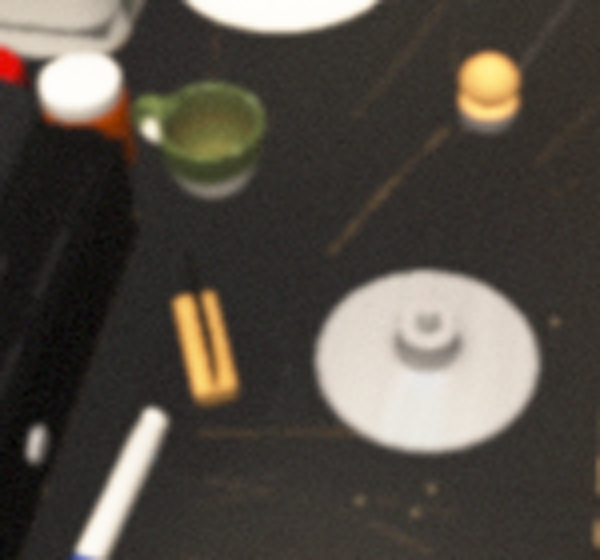

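View pics/d2.png

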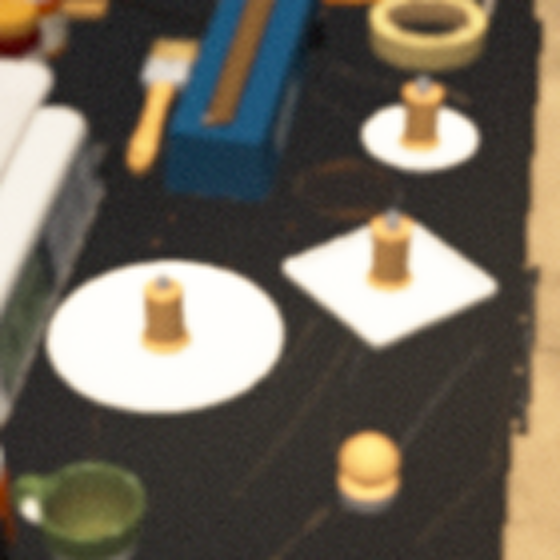

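View pics/d3.png

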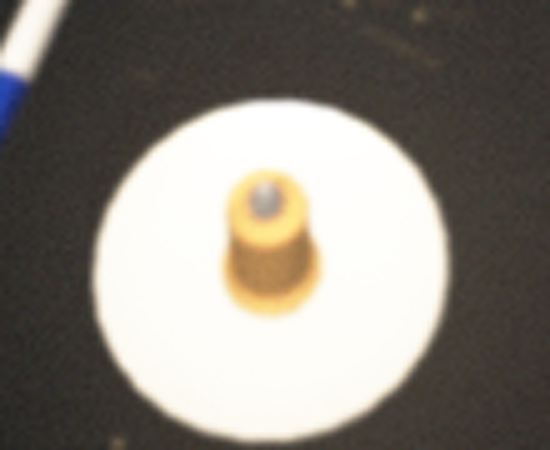

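Run:
```python
from h import *
def tri(a,b):
    c1,d1=ray("top",*a);c2,d2=ray("side",*b);A=np.c_[d1,-d2];t=np.linalg.lstsq(A,c2-c1,rcond=None)[0]
    p,q=c1+d1*t[0],c2+d2*t[1];return ((p+q)/2).round(4),(p-q).round(4)
S=dict(foot=((206.6,234.6),(430/4+179.6,320/4+204.6),.046),large=((311.4,192.4),(163/4+209.6,281/4+109.6),.076),small=((401.9,247.9),(424/4+209.6,80/4+109.6),.076),med=((135.9,219.6),(266/5+199.6,190/5+329.6),.076),knob=((271.7,242.9),(489/4+179.6,82/4+204.6),.03))
for k,(a,b,z) in S.items(): print(k,*tri(a,b),at_z("top",*a,z).round(4),at_z("side",*b,z).round(4))
sd=cv2.imread("pics/side0.png")
for u,v in((395,183),(385,182),(470,200)): print("lever",at_z("top",u,v,.25))
P=cloud("top",np.load("pics/top0d.npy"));print(P[175:215:4,378:480:10].round(2)[:,:,2]);print(P[170:190:4,300:390:10].round(2)[:,:,2])
```

```text
foot [0.474  0.2328 0.0379] [ 0.0011 -0.0001  0.0002] [0.4732 0.2315 0.046 ] [0.4727 0.2394 0.046 ]
large [ 0.6189 -0.079   0.0685] [0.0014 0.0001 0.0004] [ 0.6177 -0.0785  0.076 ] [ 0.6158 -0.069   0.076 ]
small [ 0.4663 -0.3574  0.077 ] [-0.0042  0.0002 -0.0007] [ 0.4643 -0.3575  0.076 ] [ 0.4686 -0.3598  0.076 ]
med [0.5013 0.4481 0.073 ] [-0.0015  0.0001 -0.0003] [0.4999 0.4471 0.076 ] [0.5016 0.4496 0.076 ]
knob [0.4641 0.0324 0.0276] [-0.0015  0.0001 -0.0002] [0.463  0.0324 0.03  ] [0.4646 0.0348 0.03  ]
lever [ 0.61125395 -0.29139607  0.25      ]
lever [ 0.61217464 -0.2640994   0.25      ]
lever [ 0.57805268 -0.50044826  0.25      ]
[[-0.    0.25 -0.    0.01  0.   -0.   -0.   -0.    0.01  0.   -0.1 ]
 [-0.    0.25  0.24  0.01  0.    0.01  0.02 -0.01  0.    0.   -0.1 ]
 [ 0.    0.25  0.23  0.22  0.2   0.01  0.01 -0.   -0.   -0.01 -0.1 ]
 [ 0.06  0.06  0.22  0.22  0.2   0.18 -0.    0.   -0.    0.   -0.1 ]
 [ 0.06  0.06  0.07  0.06  0.19  0.18  0.16  0.14  0.06  0.09 -0.1 ]
 [ 0.06  0.06  0.07  0.06  0.06  0.16  0.16  0.14  0.12  0.09 -0.11]
 [ 0.07  0.07  0.07  0.07  0.07  0.07  0.08  0.13  0.12  0.1  -0.1 ]
 [ 0.06  0.07  0.06  0.06  0.07  0.07  0.07  0.07  0.1   0.1  -0.1 ]
 [ 0.07  0.05  0.06  0.07  0.06  0.06  0.06  0.06  0.06  0.09 -0.11]
 [ 0.04  0.05  0.05  0.06  0.06  0.07  0.06  0.06  0.06  0.07 -0.1 ]]
[[ 0.    0.01  0.01  0.02  0.02  0.03  0.03  0.04  0.  ]
 [ 0.    0.02 -0.   -0.    0.   -0.    0.    0.    0.01]
 [ 0.02  0.02  0.03 -0.    0.    0.    0.   -0.    0.  ]
 [ 0.02  0.02  0.01  0.02  0.    0.    0.    0.   -0.  ]
 [ 0.02  0.02  0.02  0.03  0.    0.    1.44  0.    0.06]]
```

```bash
python3 -m jog '[[[0.03,-0.045,0],[0,0,-0.1],100],[[0.03,-0.045,0],[0,0,-0.1],100],[[0.03,-0.045,0],[0,0,-0.1],100],[[0.03,-0.045,0],[0,0,-0.1],100],[[0.03,-0.045,0],[0,0,-0.1],100]]' 40; python3 -c "
from h import *
print(sensors.get_obs()['joint_pos'].round(2))"
```

```text
clock: 0.72
position: [0.3215, 0.3704, 0.2466]
ee_rot: [0.383, 0.924, -0.002, -0.002]
ft_force: [0.4, 0.9, -0.1]
grip_width: 0.999
[-1.07  0.04  0.13  1.81 -0.01  1.29 -0.16]
```

```bash
python3 -m jog '[[[0.033,-0.05,0],[0,0,-0.1],60],[[0.033,-0.05,0],[0,0,-0.1],60],[[0.033,-0.05,0],[0,0,-0.1],60],[[0.033,-0.05,0],[0,0,-0.1],60],[[0.033,-0.05,0],[0,0,-0.1],60]]';python3 -m jog '[[[0.033,-0.05,0],[0,0,-0.1],60],[[0.033,-0.05,0],[0,0,-0.1],60],[[0.033,-0.05,-0.02],[0,0,-0.1],60],[[0.033,-0.05,-0.02],[0,0,-0.1],60],[[0,0,0],[0,0,0],60]]'; python3 -c "
from h import *
print(sensors.get_obs()['joint_pos'].round(2))"
```

```text
clock: 1.35
position: [0.4895, 0.1114, 0.2462]
ee_rot: [0.606, 0.795, -0.001, -0.002]
ft_force: [0.6, 1.6, 0.1]
grip_width: 0.598
clock: 1.98
position: [0.6223, -0.0961, 0.205]
ee_rot: [0.758, 0.652, -0.002, -0.002]
ft_force: [-0.3, 0.6, 0.0]
grip_width: 0.599
[-0.41  0.42  0.65  1.53 -0.26  1.28  0.12]
```

```bash
python3 -m jog '[[[-0.004,0.017,-0.03],[0,0,0],75],[[0,0,-0.03],[0,0,0],75],[[0,0,-0.02],[0,0,0],75],[[0,0,0],[0,0,0],75]]'; python3 -c "
from h import *
snap('top','t1',(260,140,130,100),6);snap('side','s1',(190,120,130,100),6)"
```

```text
clock: 2.48
position: [0.6178, -0.0765, 0.1229]
ee_rot: [0.757, 0.653, -0.002, -0.002]
ft_force: [0.3, 0.8, 1.3]
grip_width: 0.749
```

View pics/t1.png

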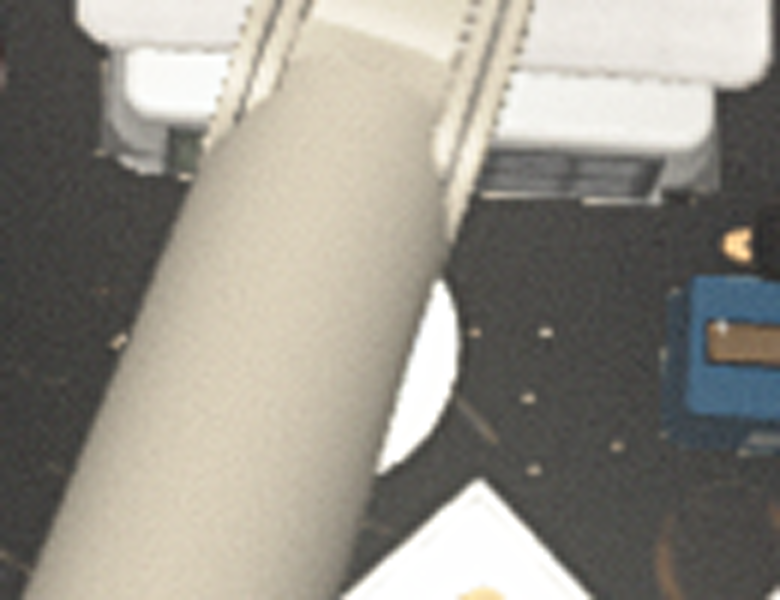

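View pics/s1.png

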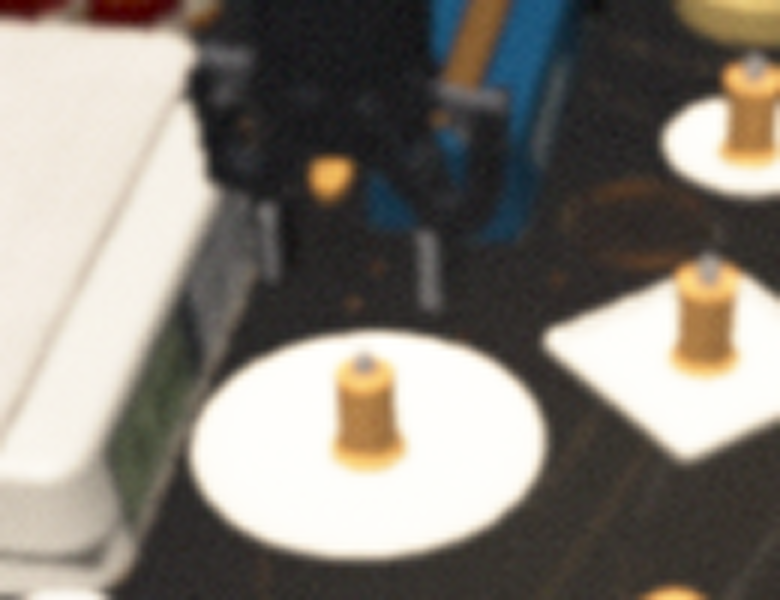

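```bash
python3 -c "
from h import *
o=sensors.get_obs();p=o['position']
for z in(.104,.112,.117):print(((proj('side',[p[0],p[1],z])[0]-[190,120])*6).round())
for x in(.61,.6177,.625):
  for z in (.024,.076):print(x,z,((proj('side',[x,-.0785,z])[0]-[190,120])*6).round())
im=cv2.imread('pics/side0.png');m=(im.min(2)>170)&True
def ell(n,im,u,v):
  g=(im.min(2)>185).astype(np.uint8);n_,l,s,c=cv2.connectedComponentsWithStats(g);k=l[v,u];cs,_=cv2.findContours((l==k).astype(np.uint8),0,1);e=cv2.fitEllipse(cv2.convexHull(max(cs,key=len)));return e
for nm,u,v in(('large',240,205),('med',254,400),('small',306,145)):
  e=ell('side',im,u,v);print(nm,e,at_z('side',*e[0],.024))
"
```

```text
[356. 296.]
[355. 281.]
[355. 271.]
0.61 0.024 [384. 439.]
0.61 0.076 [379. 348.]
0.6177 0.024 [367. 438.]
0.6177 0.076 [362. 346.]
0.625 0.024 [352. 436.]
0.625 0.076 [346. 345.]
large ((250.8940887451172, 193.71473693847656), (36.331642150878906, 57.693214416503906), 86.93795013427734) [ 0.6177887  -0.07501103  0.024     ]
med ((253.7049560546875, 383.5952453613281), (66.71781921386719, 70.15776062011719), 64.62720489501953) [0.50151247 0.45243367 0.024     ]
small ((314.6531982421875, 143.7928924560547), (15.013099670410156, 27.425838470458984), 93.23224639892578) [ 0.46851891 -0.36008784  0.024     ]
```

```bash
python3 -m jog '[[[0,0,-0.04],[0,0,0],75],[[0,0,-0.03],[0,0,0],75],[[0,0,0],[0,0,0],75],[[0,0,0],[0,0,0],0],[[0,0,0],[0,0,0],0]]' 60;python3 -m jog '[[[0,0,0],[0,0,0],0],[[0,0,0],[0,0,0],0]]'
```

```text
clock: 3.2
position: [0.6238, -0.0775, 0.0619]
ee_rot: [0.757, 0.653, 0.004, 0.002]
ft_force: [-0.3, 0.0, -2.8]
grip_width: 0.335
clock: 3.45
position: [0.6244, -0.0774, 0.0632]
ee_rot: [0.757, 0.653, 0.005, 0.003]
ft_force: [0.5, -0.8, -3.1]
grip_width: 0.332
```

```bash
python3 -c "
from h import *
snap('side','s2',(190,120,130,100),6)"
```

```text
(no output)
```

View pics/s2.png

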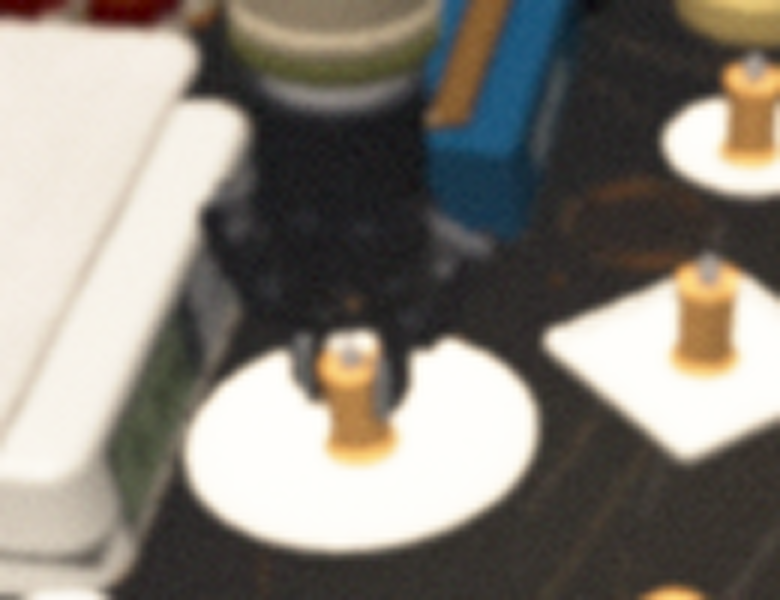

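```bash
python3 -m jog '[[[0,0,0],[0,0,0],60],[[0,0,0],[0,0,0],60]]' 30; python3 -c "
from h import *
snap('side','s3',(190,120,130,100),6);print(sensors.get_obs()['ee_rot'])"
```

```text
clock: 3.75
position: [0.6247, -0.0775, 0.0635]
ee_rot: [0.757, 0.653, 0.005, 0.003]
ft_force: [0.1, 1.1, 0.0]
grip_width: 0.601
[0.75717307 0.65318848 0.00497639 0.00299833]
```

View pics/s3.png

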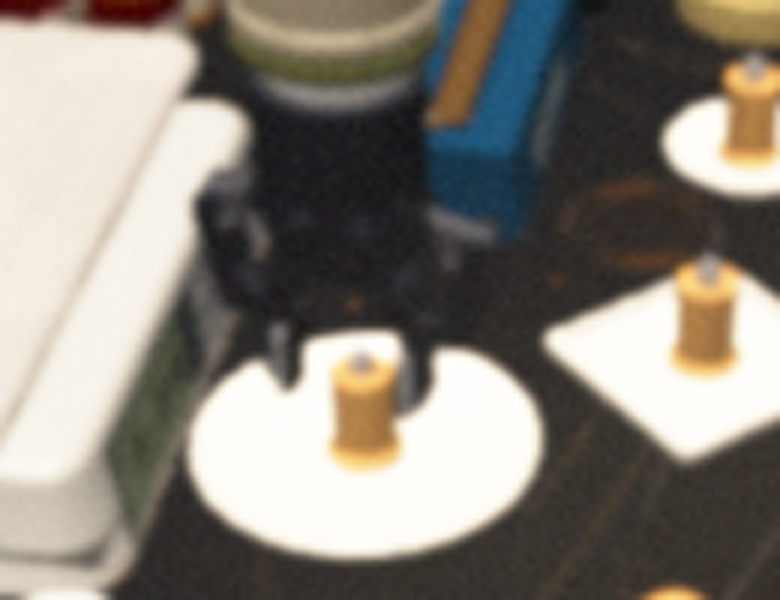

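```bash
python3 -m jog '[[[-0.007,0,0],[-0.002,0.0115,0],60],[[0,0,-0.008],[0,0,0],50],[[0,0,-0.006],[0,0,0],46],[[0,0,0],[0,0,0],46]]' 30; python3 -c "
from h import *
snap('side','s4',(190,120,130,100),6)"
```

```text
clock: 4.3
position: [0.617, -0.0774, 0.0482]
ee_rot: [0.757, 0.653, -0.001, -0.0]
ft_force: [0.5, 0.7, -0.8]
grip_width: 0.458
```

View pics/s4.png

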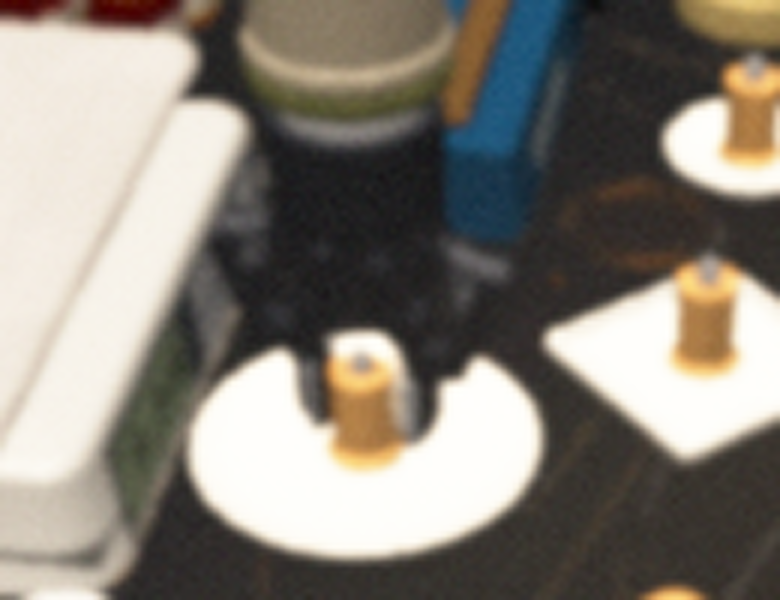

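```bash
python3 -m jog '[[[0,0,0],[0,0,0],40],[[0,0,0],[0,0,0],36]]' 30; python3 -m jog '[[[0,0,0],[0,0,0],30],[[0,0,0],[0,0,0],0]]' 40
```

```text
clock: 4.6
position: [0.6179, -0.0776, 0.049]
ee_rot: [0.757, 0.653, 0.0, 0.0]
ft_force: [0.5, 0.1, -0.7]
grip_width: 0.361
clock: 4.85
position: [0.6178, -0.0775, 0.0491]
ee_rot: [0.757, 0.653, 0.0, 0.0]
ft_force: [0.4, -0.4, -0.8]
grip_width: 0.339
```

```bash
python3 -m jog '[[[0,0,0.02],[0,0,0],0],[[0,0,0.03],[0,0,0],0],[[0,0,0.03],[0,0,0],0],[[0,0,0.02],[0,0,0],0]]' 60; python3 -c "
from h import *
snap('side','s5',(190,100,130,100),6)"
```

```text
clock: 5.35
position: [0.6155, -0.0778, 0.1534]
ee_rot: [0.757, 0.653, -0.002, -0.001]
ft_force: [-0.2, 0.6, -2.3]
grip_width: 0.338
```

View pics/s5.png

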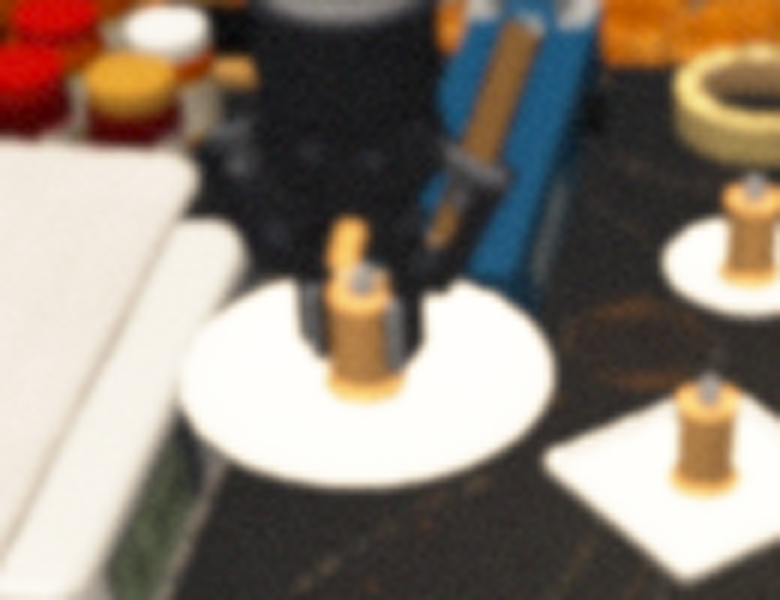

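```bash
python3 -m jog '[[[-0.02,0.045,0],[0,0,0.09],0],[[-0.02,0.045,0],[0,0,0.09],0],[[-0.02,0.045,0],[0,0,0.09],0],[[-0.02,0.045,0],[0,0,0.09],0],[[-0.02,0.045,0],[0,0,0.09],0]]';  python3 -m jog '[[[-0.02,0.04,0],[0,0,0.09],0],[[-0.01,0.02,0],[0,0,0],0],[[0,0,0],[0,0,0],0]]'
```

```text
clock: 6.02
position: [0.5136, 0.1473, 0.1593]
ee_rot: [0.591, 0.807, 0.001, 0.002]
ft_force: [0.7, 1.0, -2.3]
grip_width: 0.336
clock: 6.4
position: [0.4799, 0.2126, 0.1603]
ee_rot: [0.55, 0.835, 0.001, 0.001]
ft_force: [-0.2, -0.1, -2.0]
grip_width: 0.335
```

```bash
python3 -m jog '[[[-0.007,0.02,-0.02],[0,0,0],0],[[0,0,-0.02],[0,0,0],0],[[0,0,0],[0,0,0],0]]';  python3 -c "
from h import *
snap('side','s6',(200,220,160,120),5);snap('top','t6',(150,190,130,100),6)"
```

```text
clock: 6.78
position: [0.4744, 0.2297, 0.1205]
ee_rot: [0.551, 0.834, 0.001, 0.002]
ft_force: [0.1, 0.2, -2.2]
grip_width: 0.332
```

View pics/s6.png

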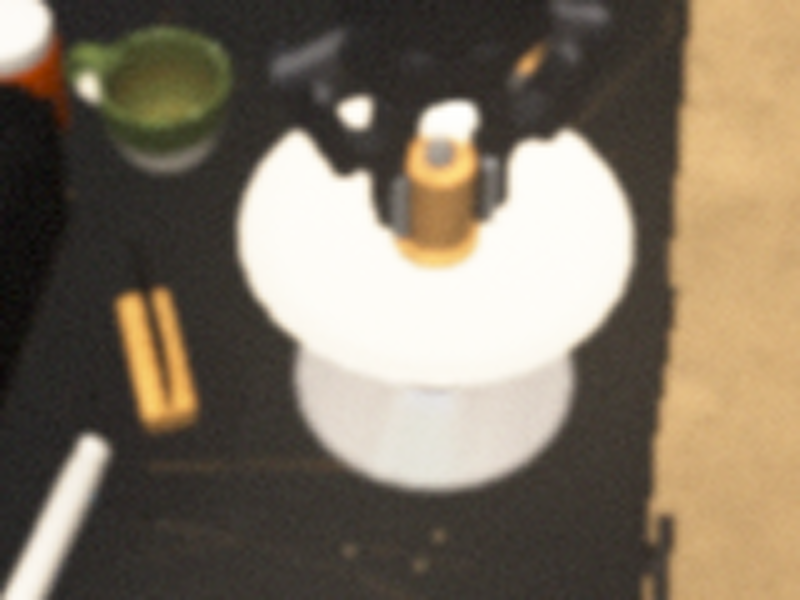

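View pics/t6.png

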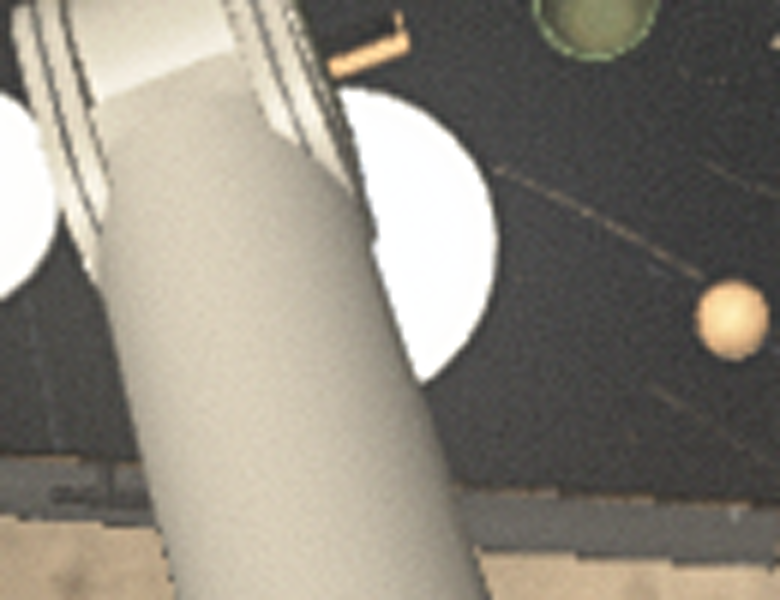

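```bash
python3 -c "
from h import *
print('peg',at_z('side',440/5+199.6,152/5+219.6,.1475))
# side foot disc in side0
im=cv2.imread('pics/side0.png')
cr=im[265:330,250:325];m=(cr.min(2)>95).astype(np.uint8);cs,_=cv2.findContours(m,0,1);c=max(cs,key=cv2.contourArea);e=cv2.fitEllipse(cv2.convexHull(c));print(e)
from scipy.optimize import least_squares
def circfit(n,pts,z,R,x0):
    P=np.array([at_z(n,u,v,z)[:2] for u,v in pts]);r=least_squares(lambda q:np.hypot(*(P-q[:2]).T)-q[2],[*x0,R],loss='soft_l1',f_scale=.002);return r.x
h=cv2.convexHull(c)[:,0]+[250,265];print('foot side',circfit('side',h,.009,.06,(.47,.23)))
im=cv2.imread('pics/top0.png');cr=im[205:270,175:242];m=(cr.min(2)>110).astype(np.uint8);cs,_=cv2.findContours(m,0,1);c=max(cs,key=cv2.contourArea);h=cv2.convexHull(c)[:,0]+[175,205];print('foot top',circfit('top',h,.009,.06,(.47,.23)))
# held dish side: points on rim
pts=np.array([[238,230],[243,270],[268,318],[320,360],[430,388],[540,365],[600,322],[628,280],[633,240],[622,195],[600,160]])/5+[199.6,219.6]
print('dish side',circfit('side',pts,.095,.08,(.47,.23)))
pt=np.array([[495,240],[492,200],[470,150],[430,112],[380,92],[488,280],[465,335],[425,378]])/6+[149.6,189.6]
print('dish top',circfit('top',pt,.095,.08,(.47,.23)))
"
```

```text
peg [0.47380733 0.23599567 0.1475    ]
((36.29762268066406, 29.936771392822266), (46.02467346191406, 56.291229248046875), 91.8705825805664)
foot side [0.47451272 0.23506807 0.06152534]
foot top [0.47359293 0.2336916  0.06007724]
dish side [0.47606991 0.22934151 0.08045439]
dish top [0.47811644 0.22915357 0.08022341]
```

```bash
python3 -m jog '[[[-0.0015,0.004,0],[0,0,0],0],[[0,0,-0.01],[0,0,0],0],[[0,0,-0.01],[0,0,0],0],[[0,0,0],[0,0,0],0]]';  python3 -c "
from h import *
snap('side','s7',(200,220,160,120),5)"
```

```text
clock: 7.38
position: [0.4747, 0.2345, 0.1023]
ee_rot: [0.552, 0.834, 0.004, 0.003]
ft_force: [0.2, -0.3, -2.6]
grip_width: 0.334
```

View pics/s7.png

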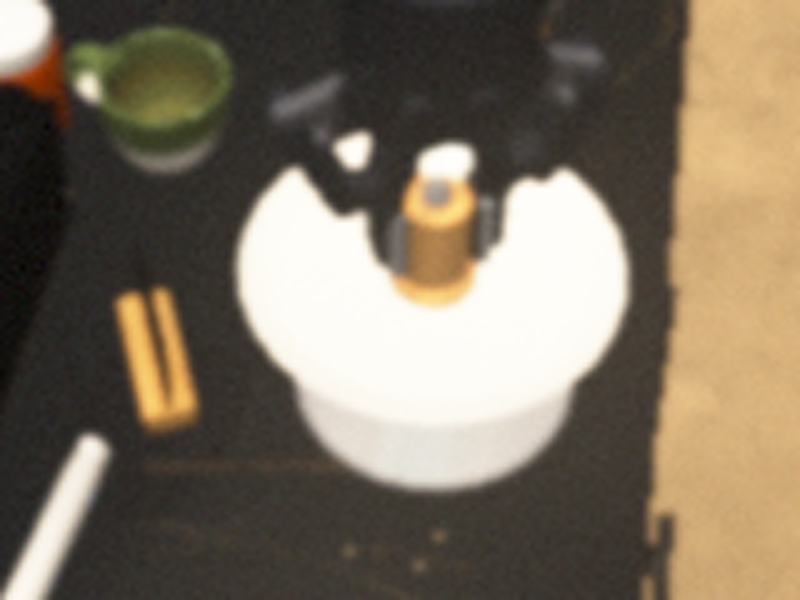

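```bash
python3 -m jog '[[[-0.0005,-0.0005,-0.008],[-0.0035,0.0095,0],0],[[0,0,-0.006],[0,0,0],0],[[0,0,0],[0,0,0],0]]'
```

```text
clock: 7.8
position: [0.4745, 0.234, 0.0878]
ee_rot: [0.552, 0.834, -0.0, -0.0]
ft_force: [-0.1, -0.3, -2.0]
grip_width: 0.336
```

```bash
python3 -m jog '[[[0,0,-0.004],[0,0,0],0],[[0,0,-0.002],[0,0,0],0]]'; python3 -c "
from h import *
snap('side','s8',(200,220,160,120),5)"
```

```text
clock: 8.05
position: [0.4749, 0.2342, 0.0828]
ee_rot: [0.552, 0.834, 0.0, -0.0]
ft_force: [-9.0, -5.5, 25.4]
grip_width: 0.334
```

View pics/s8.png

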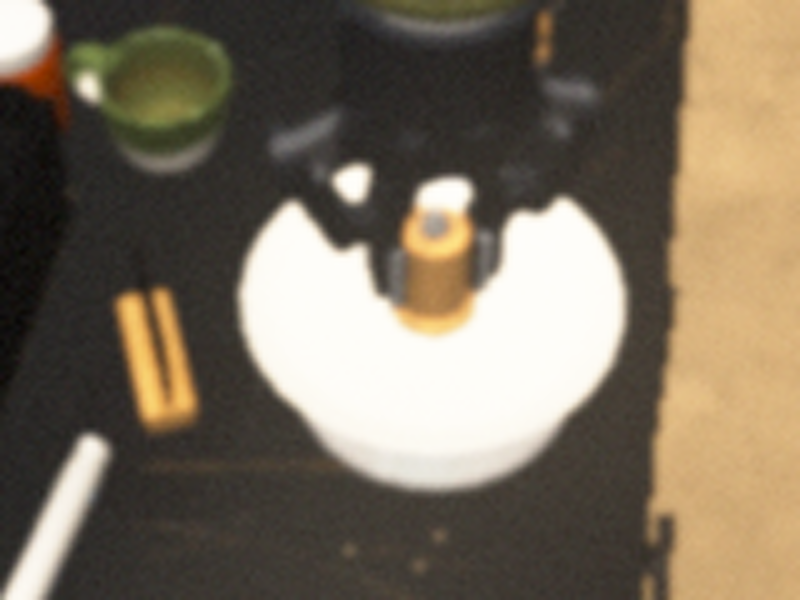

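```bash
python3 -m jog '[[[0,0,0],[0,0,0],40],[[0,0,0],[0,0,0],60],[[0,0,0.04],[0,0,0],65],[[0,0,0.05],[0,0,0],65],[[0.005,0.05,0.03],[0,0,0.08],65]]' 40;python3 -m jog '[[[0.005,0.05,0],[0,0,0.08],65],[[0.005,0.05,0],[0,0,0.07],60],[[0.005,0.05,-0.01],[0,0,0.07],60],[[0,0,0],[0,0,0],60]]'; python3 -c "
from h import *
snap('side','s9',(200,220,160,120),5)
print(sensors.get_obs()['joint_pos'].round(2))"
```

```text
clock: 8.72
position: [0.4802, 0.2808, 0.2051]
ee_rot: [0.52, 0.854, -0.001, -0.0]
ft_force: [1.4, 1.7, -0.5]
grip_width: 0.65
clock: 9.22
position: [0.4952, 0.4407, 0.1978]
ee_rot: [0.417, 0.909, 0.003, -0.0]
ft_force: [-0.3, -1.1, 0.5]
grip_width: 0.605
[-1.01  0.45  0.29  1.44 -0.13  1.27  0.  ]
```

View pics/s9.png

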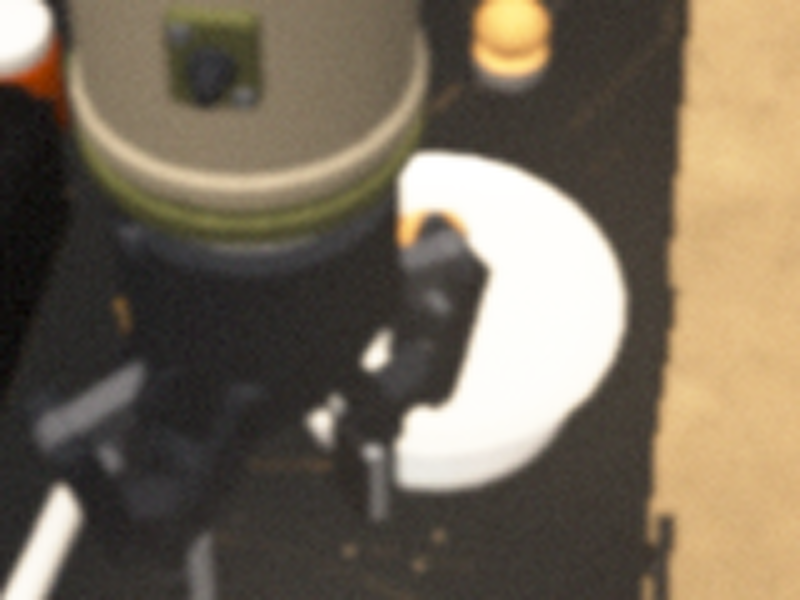

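```bash
python3 -m jog '[[[0.006,0.008,-0.04],[-0.0055,0.0025,0],60],[[0,0,-0.05],[0,0,0],60],[[0,0,0],[0,0,0],60]]'; python3 -c "
from h import *
snap('side','s10',(190,300,160,120),5)"
```

```text
clock: 9.65
position: [0.5047, 0.4438, 0.109]
ee_rot: [0.421, 0.907, 0.001, 0.002]
ft_force: [1.2, -0.0, 0.9]
grip_width: 0.599
```

View pics/s10.png

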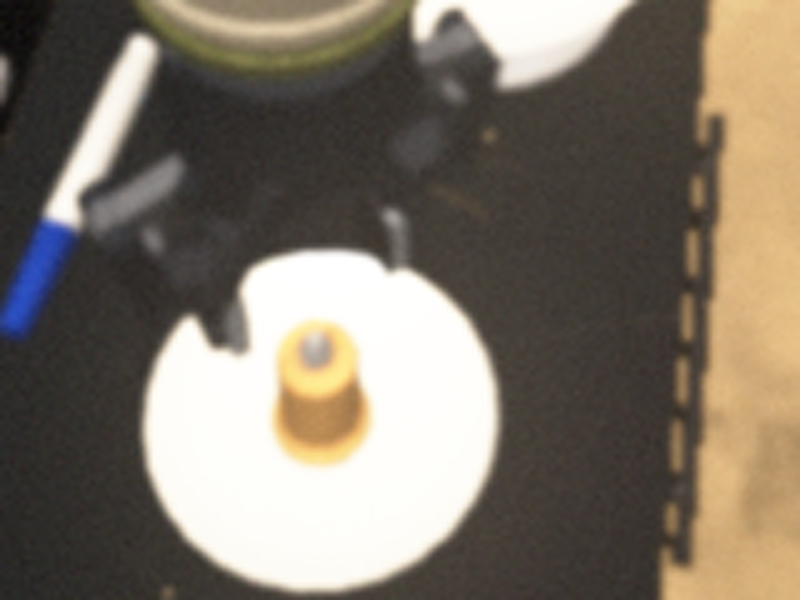

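```bash
python3 -m jog '[[[-0.004,0.005,0],[0,0,0],60],[[0,0,-0.02],[0,0,0],55],[[0,0,-0.02],[0,0,0],52],[[0,0,-0.015],[0,0,0],50],[[0,0,0],[0,0,0],48]]'; python3 -c "
from h import *
snap('side','s11',(190,300,160,120),5)"
```

```text
clock: 10.32
position: [0.5037, 0.4511, 0.0589]
ee_rot: [0.422, 0.907, 0.006, 0.004]
ft_force: [-0.8, -0.4, 0.6]
grip_width: 0.471
```

View pics/s11.png

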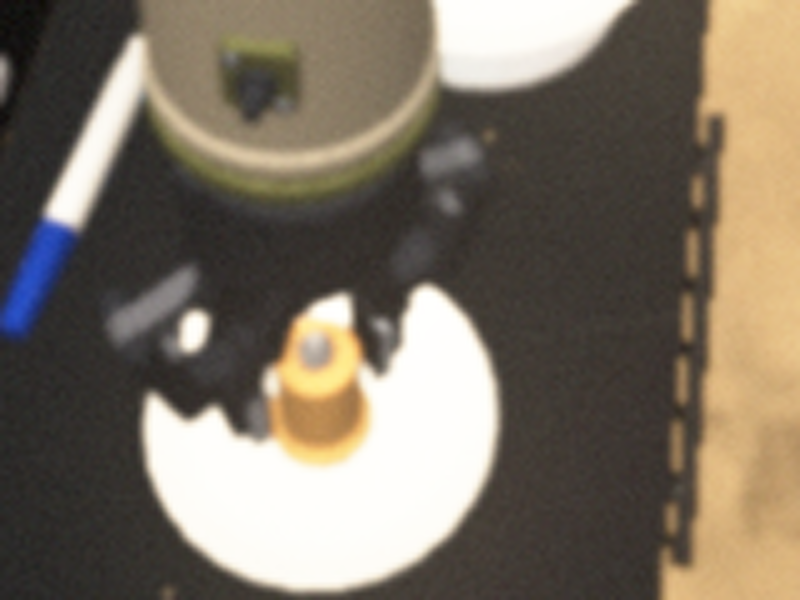

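```bash
python3 -m jog '[[[-0.003,-0.0025,-0.008],[-0.0075,0.012,0],48],[[0,0,0],[0,0,0],46]]'
```

```text
clock: 10.62
position: [0.5012, 0.4489, 0.0519]
ee_rot: [0.422, 0.907, 0.001, 0.0]
ft_force: [0.2, -0.1, -0.4]
grip_width: 0.459
```

```bash
python3 -m jog '[[[0,0,-0.002],[0,0,0],40],[[0,0,0],[0,0,0],36],[[0,0,0],[0,0,0],30],[[0,0,0],[0,0,0],0]]' 40; python3 -c "
from h import *
snap('side','s12',(190,300,160,120),5)"
```

```text
clock: 11.12
position: [0.5018, 0.4494, 0.0507]
ee_rot: [0.422, 0.907, 0.002, 0.0]
ft_force: [0.8, 0.3, -1.0]
grip_width: 0.338
```

View pics/s12.png

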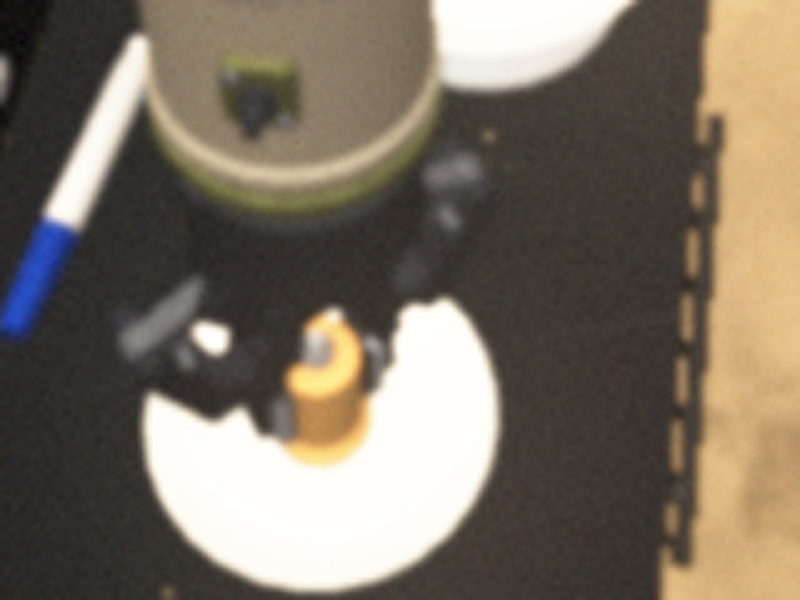

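```bash
python3 -m jog '[[[0,0,0.02],[0,0,0],0],[[0,0,0.04],[0,0,0],0],[[0,0,0.04],[0,0,0],0],[[0,0,0.04],[0,0,0],0],[[0,0,0.01],[0,0,0],0]]' 60; python3 -c "
from h import *
snap('side','s13');snap('top','t13')"
```

```text
clock: 11.8
position: [0.5008, 0.448, 0.2092]
ee_rot: [0.422, 0.907, 0.001, 0.0]
ft_force: [0.3, -0.7, -1.1]
grip_width: 0.333
```

View pics/s13.png

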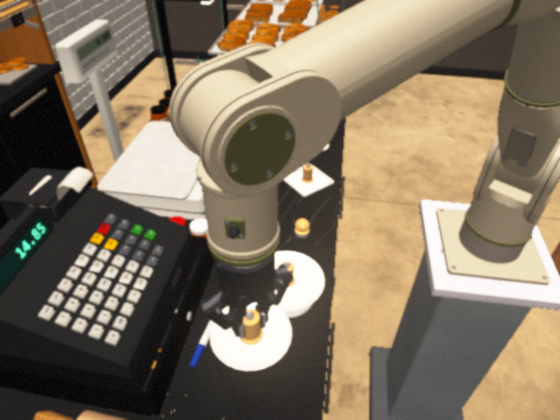

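View pics/t13.png

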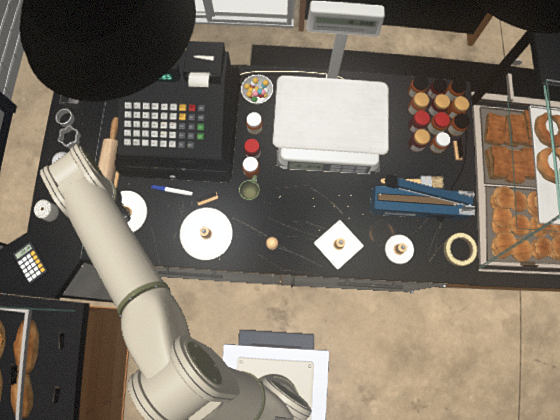

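```bash
cat >> h.py <<'E'
from scipy.optimize import least_squares
def circfit(n,pts,z,R):
    P=np.array([at_z(n,u,v,z)[:2] for u,v in pts]);r=least_squares(lambda q:np.hypot(*(P-q[:2]).T)-R,P.mean(0),loss='soft_l1',f_scale=.001);res=np.hypot(*(P-r.x).T)-R;return r.x.round(4),len(P),(np.abs(res)<.003).sum()
def white(n,im,seed,z,R,thr=185):
    g=(im.min(2)>thr).astype(np.uint8);_,l,s,c=cv2.connectedComponentsWithStats(g);k=l[seed[1],seed[0]];cs,_=cv2.findContours((l==k).astype(np.uint8),0,1);c=cv2.convexHull(max(cs,key=len))[:,0];return k,circfit(n,c,z,R)
E
python3 -c "
from h import *
t=cv2.imread('pics/t13.png');s=cv2.imread('pics/s13.png')
print(white('top',t,(206,245),.058,.08))
print(white('side',s,(250,352),.1825,.0625))
print(white('top',t,(138,215),.1825,.0625))
cv2.imwrite('pics/t13c.png',cv2.resize(t[205:265,170:245],None,fx=10,fy=10,interpolation=2))
cv2.imwrite('pics/s13c.png',cv2.resize(s[240:380,190:340],None,fx=4,fy=4,interpolation=2))
"
```

```text
(np.int32(107), (array([0.4758, 0.2332]), 31, np.int64(31)))
(np.int32(47), (array([0.4762, 0.419 ]), 30, np.int64(1)))
(np.int32(100), (array([0.5002, 0.4484]), 20, np.int64(15)))
```

View pics/t13c.png

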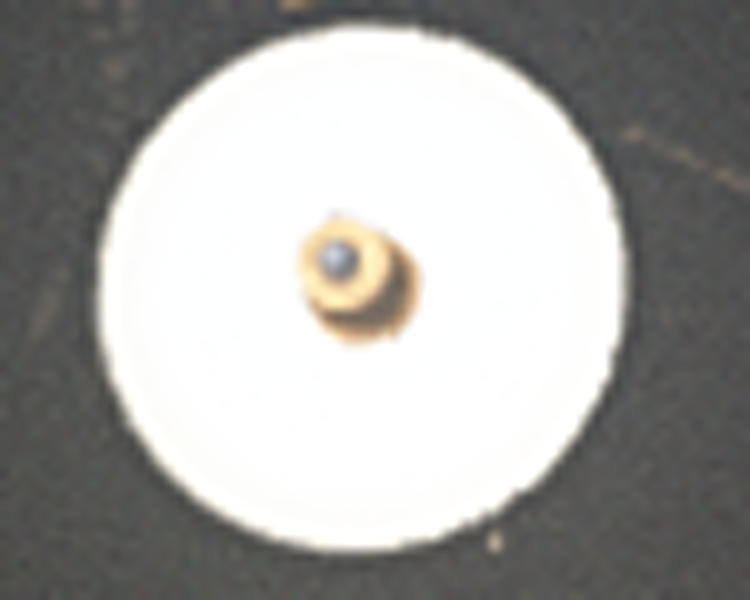

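View pics/s13c.png

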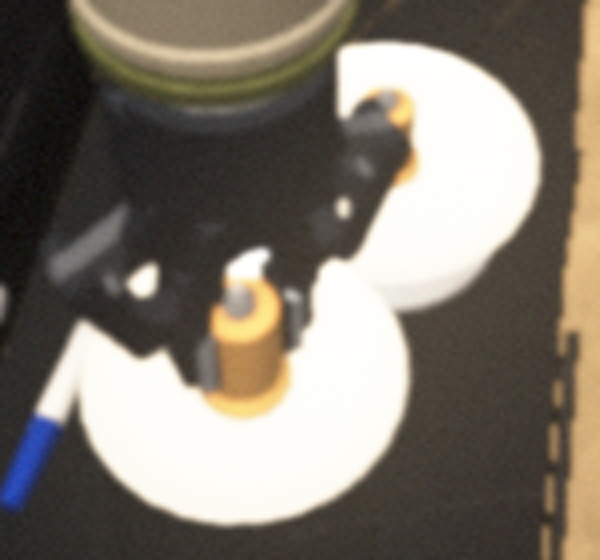

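```bash
python3 -c "
from h import *
print(at_z('top',203.35,230.25,.110))"
python3 -m jog '[[[-0.005,-0.045,0],[0,0,-0.07],0],[[-0.005,-0.045,0],[0,0,-0.07],0],[[-0.006,-0.045,0],[0,0,-0.07],0],[[-0.006,-0.045,0],[0,0,-0.07],0],[[0,-0.02,0],[0,0,0],0]]';python3 -m jog '[[[0,0,0],[0,0,0],0]]'
```

```text
[0.4750606  0.23173043 0.11      ]
clock: 12.52
position: [0.4723, 0.2414, 0.1974]
ee_rot: [0.546, 0.837, -0.006, -0.003]
ft_force: [-0.4, 1.2, -1.8]
grip_width: 0.338
clock: 12.65
position: [0.472, 0.2403, 0.1966]
ee_rot: [0.547, 0.837, -0.007, -0.003]
ft_force: [-0.5, 1.1, -1.8]
grip_width: 0.336
```

```bash
python3 -m jog '[[[0.003,-0.0065,-0.005],[0.0085,-0.0125,0],0],[[0,0,-0.003],[0,0,0],0],[[0,0,0],[0,0,0],0]]'; python3 -c "
from h import *
snap('side','s14',(200,180,160,120),5);snap('top','t14',(150,180,130,100),6)"
```

```text
clock: 13.02
position: [0.4746, 0.2366, 0.1868]
ee_rot: [0.545, 0.839, 0.0, -0.0]
ft_force: [0.4, 0.3, -1.7]
grip_width: 0.329
```

View pics/s14.png

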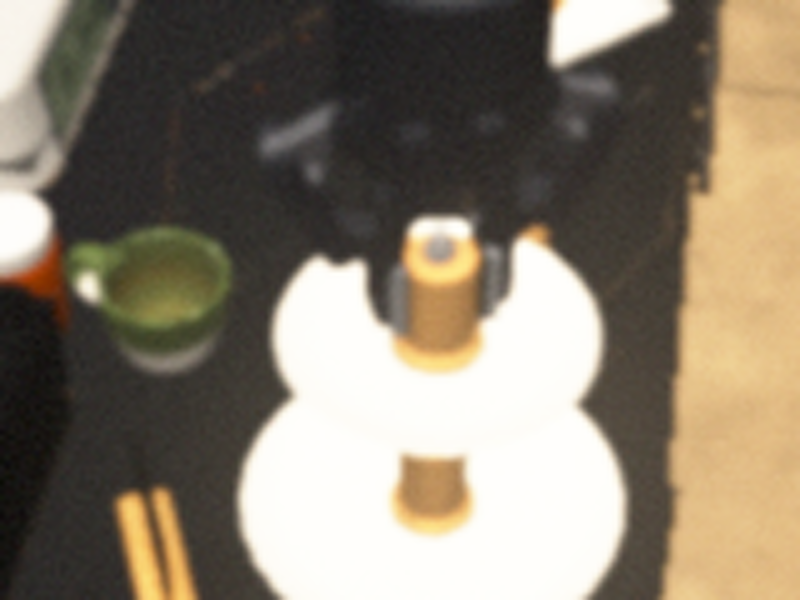

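View pics/t14.png

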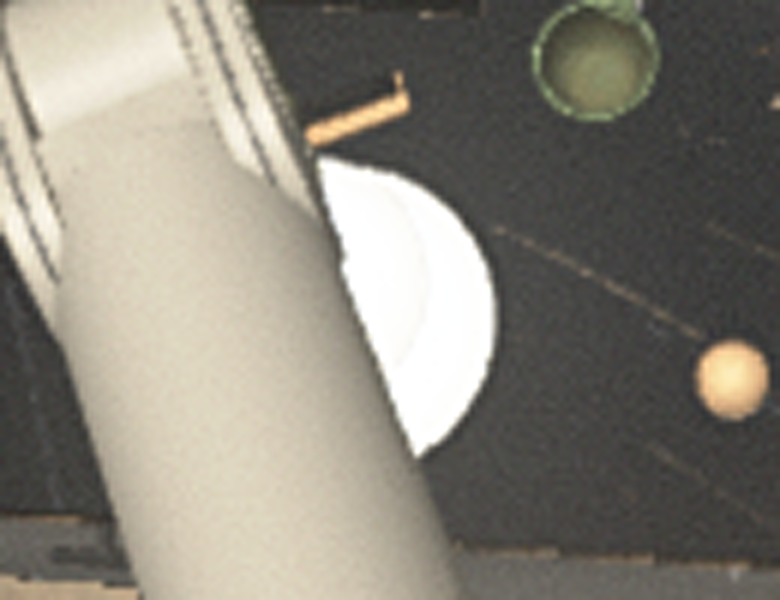

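```bash
python3 -c "
from h import *
c=lambda u,v:(u/5+199.6,v/5+179.6)
print(circfit('side',[c(*p) for p in((272,335),(280,370),(300,402),(603,335),(595,370),(575,402),(590,300),(437,455))],.160,.0625))
print(circfit('side',[c(*p) for p in((240,500),(250,450),(278,410),(627,500),(615,450),(590,410),(245,540),(622,540))],.058,.08))
print(at_z('side',*c(439,243),.2122), at_z('side',*c(437.5,335),.160),at_z('side',*c(433.5,500),.058))
"
```

```text
(array([0.4752, 0.2373]), 8, np.int64(8))
(array([0.4758, 0.2292]), 8, np.int64(8))
[0.47428214 0.24291331 0.2122    ] [0.47454934 0.23907324 0.16      ] [0.47501082 0.23613502 0.058     ]
```

```bash
python3 -m jog '[[[0.0005,-0.0035,-0.008],[0,0,0],0],[[0,0,-0.008],[0,0,0],0],[[0,0,0],[0,0,0],0]]'
```

```text
clock: 13.5
position: [0.4752, 0.233, 0.1698]
ee_rot: [0.545, 0.839, 0.0, -0.0]
ft_force: [0.7, -0.1, -2.3]
grip_width: 0.333
```

```bash
python3 -m jog '[[[0,0.0005,-0.007],[0,0,0],0],[[0,0,-0.006],[0,0,0],0],[[0,0,0],[0,0,0],0]]'
```

```text
clock: 13.88
position: [0.4752, 0.2336, 0.1558]
ee_rot: [0.545, 0.839, 0.0, -0.0]
ft_force: [-0.3, 0.6, -1.8]
grip_width: 0.336
```

Below the peg tip without contact force; the peg has entered.

```bash
python3 -m jog '[[[0,0,-0.004],[0,0,0],0],[[0,0,-0.003],[0,0,0],0]]'; python3 -c "
from h import *
snap('side','s15',(200,190,160,120),5)"
```

```text
clock: 14.12
position: [0.4754, 0.2337, 0.1488]
ee_rot: [0.545, 0.839, 0.0, -0.0]
ft_force: [-0.4, -1.0, -1.4]
grip_width: 0.331
```

View pics/s15.png

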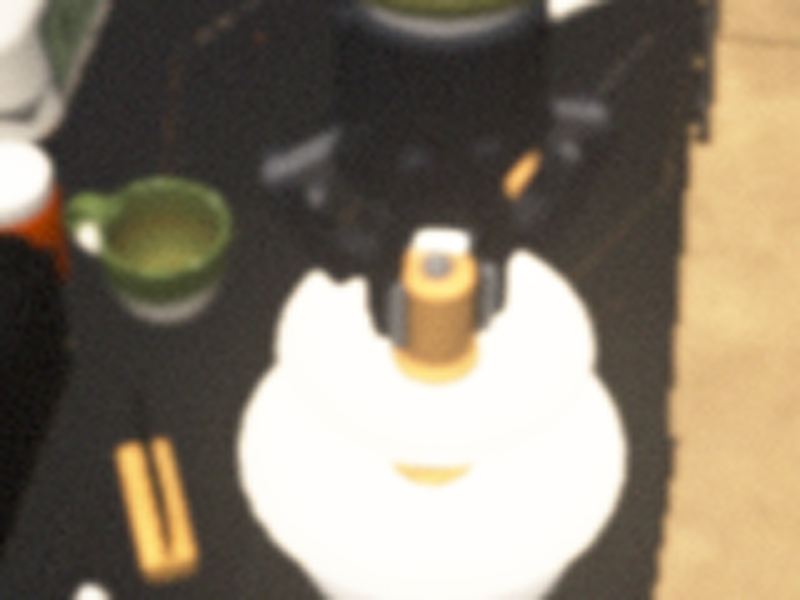

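```bash
python3 -m jog '[[[0,0,-0.0025],[0,0,0],0]]'
```

```text
clock: 14.3
position: [0.4763, 0.2342, 0.1484]
ee_rot: [0.545, 0.839, 0.002, 0.0]
ft_force: [-9.1, -4.5, 36.6]
grip_width: 0.334
```

```bash
python3 -m jog '[[[0,0,0],[0,0,0],42],[[0,0,0],[0,0,0],60],[[0,0,0.03],[0,0,0],65],[[0,0,0.05],[0,0,0],65],[[0,-0.02,0.03],[0,0,-0.08],65]]' 40;python3 -m jog '[[[0,-0.055,0],[0,0,-0.1],65],[[0,-0.055,0],[0,0,-0.1],65],[[0,-0.055,0],[0,0,-0.1],65],[[0,-0.055,0],[0,0,-0.1],65],[[0,-0.055,0],[0,0,-0.1],65]]';python3 -m jog '[[[0,-0.055,0],[0,0,-0.1],65],[[0,-0.055,0],[0,0,-0.1],65],[[0,-0.055,0],[0,0,-0.1],65],[[0,-0.055,0],[0,0,-0.1],65],[[0,0,0],[0,0,0],65]]'
python3 -c "
from h import *
t=cv2.imread('pics/top0.png');s=cv2.imread('pics/side0.png')
print(white('top',t,(395,258),.024,.045),white('side',s,(306,145),.024,.045),sensors.get_obs()['joint_pos'].round(2))
snap('top','t16',(130,170,160,120),5);snap('side','s16',(200,190,160,120),5)
"
```

```text
clock: 14.92
position: [0.4751, 0.2147, 0.2595]
ee_rot: [0.577, 0.816, 0.0, -0.0]
ft_force: [0.2, -0.8, 0.1]
grip_width: 0.651
clock: 15.55
position: [0.4751, -0.065, 0.2622]
ee_rot: [0.765, 0.644, 0.003, 0.001]
ft_force: [-0.0, -0.9, -1.1]
grip_width: 0.649
clock: 16.18
position: [0.4727, -0.2963, 0.2628]
ee_rot: [0.882, 0.471, 0.004, 0.003]
ft_force: [0.0, 0.5, -0.5]
grip_width: 0.65
(np.int32(104), (array([ 0.4698, -0.3624]), 23, np.int64(23))) (np.int32(21), (array([ 0.4688, -0.3613]), 16, np.int64(16))) [-0.34  0.23  0.96  1.67 -0.2   1.33  0.06]
```

View pics/t16.png

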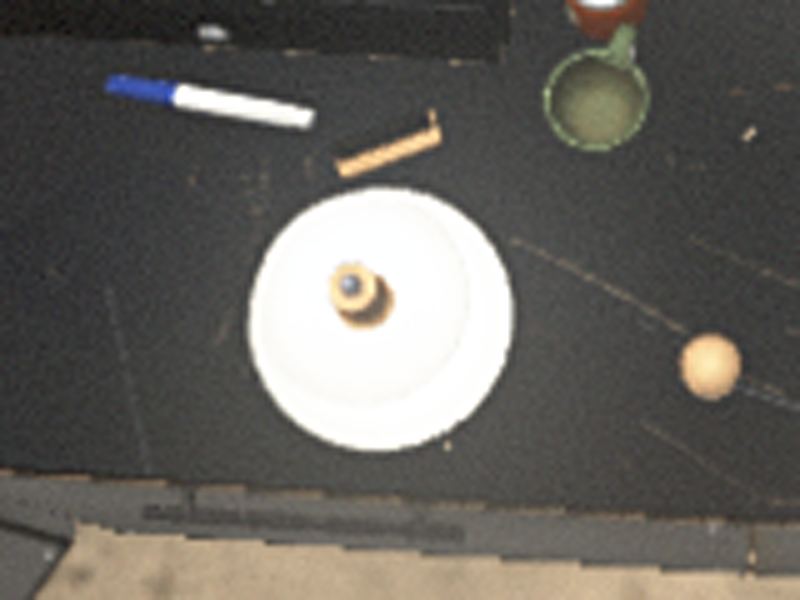

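View pics/s16.png

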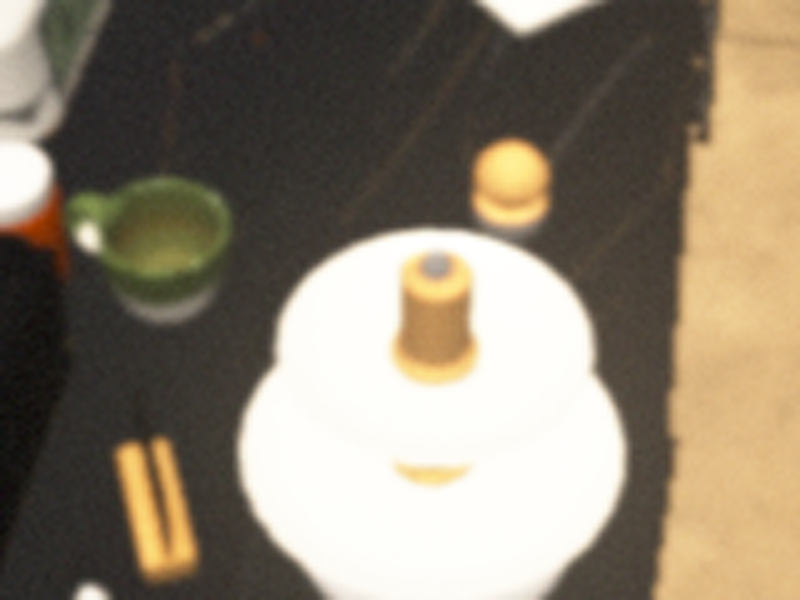

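```bash
python3 -c "
from h import *
print(at_z('top',199.8,226.6,.174))"
python3 -m jog '[[[-0.002,-0.032,0],[0.0015,0.01,0],60],[[-0.002,-0.028,-0.02],[0,0,0],60],[[0,0,-0.05],[0,0,0],60],[[0,0,-0.05],[0,0,0],60],[[0,0,0],[0,0,0],60]]';python3 -c "
from h import *
snap('side','s17',(240,80,130,100),6)
"
```

```text
[0.47374159 0.23163073 0.174     ]
clock: 16.9
position: [0.4752, -0.3439, 0.1403]
ee_rot: [0.876, 0.482, 0.004, -0.002]
ft_force: [0.2, 0.5, 0.3]
grip_width: 0.601
```

View pics/s17.png

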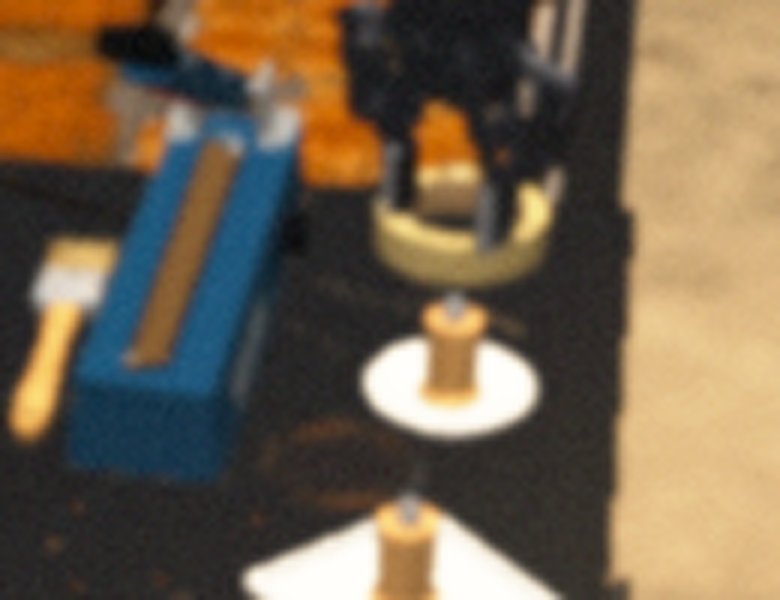

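```bash
python3 -m jog '[[[-0.007,-0.017,0],[-0.0075,0.005,0],60],[[0,0,-0.03],[0,0,0],60],[[0,0,-0.01],[0,0,0],60],[[0,0,0],[0,0,0],60]]'
```

```text
clock: 17.45
position: [0.4725, -0.3662, 0.1106]
ee_rot: [0.875, 0.483, 0.004, 0.007]
ft_force: [-0.5, 0.0, 0.9]
grip_width: 0.601
```

```bash
python3 -m jog '[[[-0.004,0.0055,-0.005],[0.0085,0.014,0],60],[[0,0,0],[0,0,0],55]]';python3 -c "
from h import *
snap('side','s18',(240,80,130,100),6)
"
```

```text
clock: 17.7
position: [0.4688, -0.3611, 0.1073]
ee_rot: [0.875, 0.483, -0.0, -0.0]
ft_force: [-0.4, -0.3, -0.1]
grip_width: 0.547
```

View pics/s18.png

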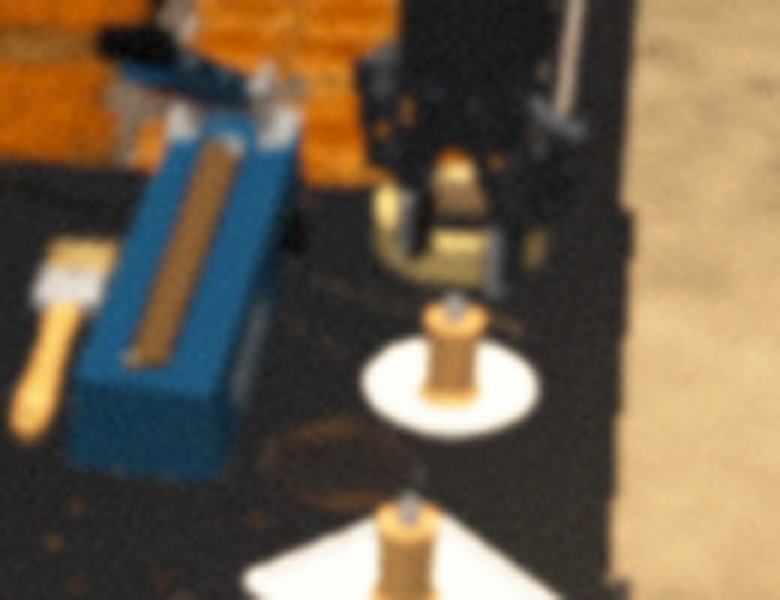

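```bash
python3 -m jog '[[[0,0,-0.015],[0,0,0],60],[[0,0,-0.012],[0,0,0],60],[[0,0,0],[0,0,0],60]]'
```

```text
clock: 18.12
position: [0.469, -0.3612, 0.0786]
ee_rot: [0.875, 0.483, 0.0, 0.0]
ft_force: [-0.6, 0.1, 0.9]
grip_width: 0.603
```

```bash
python3 -m jog '[[[0,0.0005,-0.013],[0,0,0],60],[[0,0,-0.012],[0,0,0],54],[[0,0,0],[0,0,0],46]]';python3 -c "
from h import *
snap('side','s19',(240,80,130,100),6)
"
```

```text
clock: 18.5
position: [0.4688, -0.3606, 0.0514]
ee_rot: [0.875, 0.483, -0.0, -0.0]
ft_force: [-0.2, 0.0, 0.7]
grip_width: 0.463
```

View pics/s19.png

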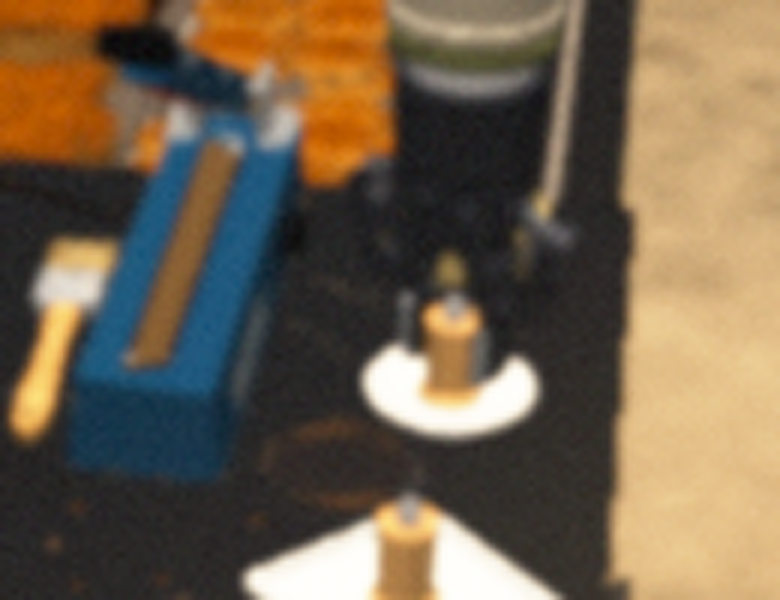

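```bash
python3 -m jog '[[[-0.0015,0,-0.001],[0,0,0],42],[[0,0,0],[0,0,0],38],[[0,0,0],[0,0,0],30],[[0,0,0],[0,0,0],0]]' 40;python3 -c "
from h import *
snap('side','s20',(240,80,130,100),6)
"
```

```text
clock: 19.05
position: [0.4679, -0.3613, 0.0518]
ee_rot: [0.875, 0.483, 0.0, 0.001]
ft_force: [-0.3, 0.1, -1.0]
grip_width: 0.338
```

View pics/s20.png

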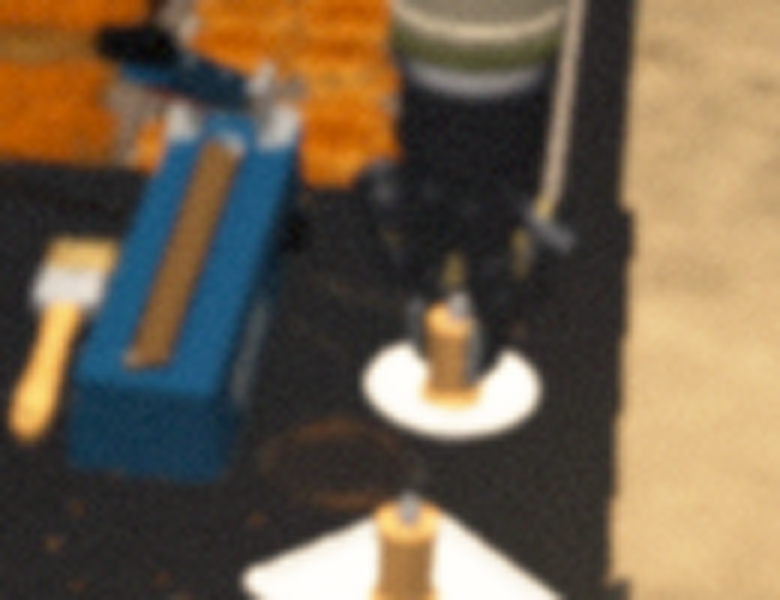

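```bash
python3 -m jog '[[[0,0,0.02],[0,0,0],0],[[0,0,0.04],[0,0,0],0],[[0,0,0.05],[0,0,0],0],[[0,0,0.05],[0,0,0],0],[[0,0,0.05],[0,0,0],0]]' 60;python3 -m jog '[[[0,0.01,0.02],[0,0,0],0],[[0,0,0],[0,0,0],0]]'
```

```text
clock: 19.73
position: [0.4646, -0.3602, 0.2695]
ee_rot: [0.876, 0.482, -0.001, -0.001]
ft_force: [1.4, 0.5, -0.8]
grip_width: 0.336
clock: 19.98
position: [0.4645, -0.3518, 0.2962]
ee_rot: [0.876, 0.482, 0.001, 0.002]
ft_force: [0.8, -0.1, -2.5]
grip_width: 0.334
```

```bash
python3 -m jog '[[[0,0.03,0],[0,0,0.06],0],[[0,0.05,0],[0,0,0.1],0],[[0,0.05,0],[0,0,0.1],0],[[0,0.05,0],[0,0,0.1],0],[[0,0.05,0],[0,0,0.1],0]]';python3 -m jog '[[[0,0.05,0],[0,0,0.1],0],[[0,0.05,0],[0,0,0.1],0],[[0,0.05,0],[0,0,0.1],0],[[0,0.05,0],[0,0,0.1],0],[[0,0.05,0],[0,0,0.1],0]]';python3 -m jog '[[[0,0.02,0],[0,0,0],0],[[0,0,0],[0,0,0],0]]'
```

```text
clock: 20.6
position: [0.4596, -0.1209, 0.2929]
ee_rot: [0.742, 0.67, -0.001, 0.001]
ft_force: [1.4, -0.5, -2.6]
grip_width: 0.334
clock: 21.22
position: [0.4562, 0.1345, 0.2893]
ee_rot: [0.547, 0.837, -0.002, -0.0]
ft_force: [1.2, 0.1, -1.7]
grip_width: 0.335
clock: 21.48
position: [0.455, 0.1573, 0.2874]
ee_rot: [0.545, 0.838, -0.004, -0.001]
ft_force: [0.4, -0.4, -1.2]
grip_width: 0.334
```

```bash
python3 -m jog '[[[0.01,0.04,0],[0,0,0],0],[[0.01,0.035,0],[0,0,0],0],[[0,0,-0.015],[0,0,0],0],[[0,0,-0.015],[0,0,0],0],[[0,0,0],[0,0,0],0]]'
```

```text
clock: 22.1
position: [0.4775, 0.2238, 0.2549]
ee_rot: [0.552, 0.834, -0.005, -0.0]
ft_force: [0.6, -0.1, -2.1]
grip_width: 0.331
```

```bash
python3 -m jog '[[[-0.002,0.01,-0.008],[0.008,-0.0055,0],0],[[0,0,0],[0,0,0],0]]';python3 -c "
from h import *
snap('side','s21',(200,140,160,120),5);snap('top','t21',(130,170,160,120),5)
"
```

```text
clock: 22.35
position: [0.4755, 0.2333, 0.2469]
ee_rot: [0.553, 0.833, 0.0, -0.0]
ft_force: [1.0, 0.4, -1.0]
grip_width: 0.328
```

View pics/s21.png

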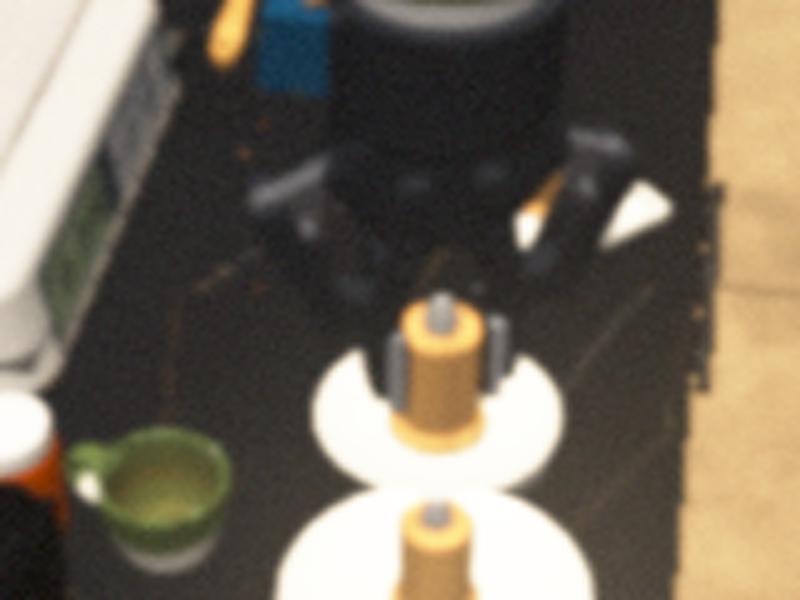

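View pics/t21.png

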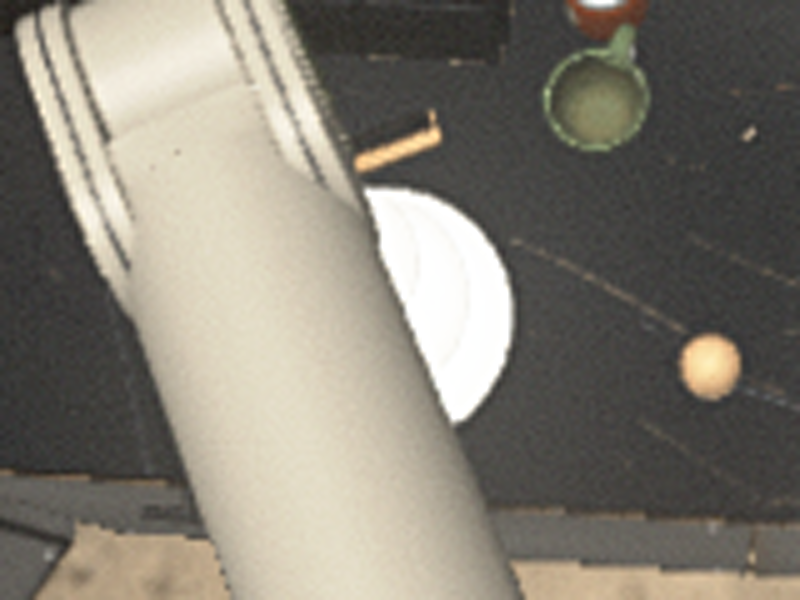

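```bash
python3 -c "
from h import *
c=lambda u,v:(u/5+199.6,v/5+139.6)
print('held tip',at_z('side',*c(441,295),.2711),'med tip',at_z('side',*c(436,508),.174))
print(circfit('side',[c(*p) for p in((312,415),(320,445),(345,472),(390,490),(440,492),(490,487),(530,470),(556,440),(563,410),(550,378))],.2191,.045))
"
```

```text
held tip [0.47642975 0.22965348 0.2711    ] med tip [0.47542713 0.23853189 0.174     ]
(array([0.4767, 0.2327]), 10, np.int64(10))
```

```bash
python3 -m jog '[[[-0.001,0.001,-0.008],[0,0,0],0],[[0,0,-0.008],[0,0,0],0],[[0,0,0],[0,0,0],0]]'
```

```text
clock: 22.82
position: [0.4753, 0.2336, 0.2309]
ee_rot: [0.553, 0.833, 0.001, 0.0]
ft_force: [0.7, -0.3, -1.3]
grip_width: 0.334
```

```bash
python3 -m jog '[[[-0.0005,0.0005,-0.006],[0,0,0],0],[[0,0,-0.005],[0,0,0],0],[[0,0,0],[0,0,0],0]]'
```

```text
clock: 23.2
position: [0.4748, 0.2341, 0.2191]
ee_rot: [0.553, 0.833, 0.001, 0.0]
ft_force: [-0.7, 0.3, -1.3]
grip_width: 0.335
```

```bash
python3 -m jog '[[[0,0,-0.003],[0,0,0],0],[[0,0,-0.0025],[0,0,0],0]]'
```

```text
clock: 23.45
position: [0.475, 0.2342, 0.2136]
ee_rot: [0.553, 0.833, 0.001, 0.0]
ft_force: [-2.5, 0.1, 12.1]
grip_width: 0.336
```

```bash
python3 -m jog '[[[0,0,0],[0,0,0],42],[[0,0,0],[0,0,0],60],[[0,0,0.03],[0,0,0],65],[[0,0,0.04],[0,0,0],65],[[0,0,0.03],[0,0,0],65]]' 40;python3 -m jog '[[[0,-0.045,0],[0,0,-0.09],70],[[0,-0.05,0],[0,0,-0.09],70],[[-0.005,-0.05,0],[0,0,-0.09],70],[[-0.005,-0.04,-0.02],[0,0,-0.09],70],[[0,0,0],[0,0,0],70]]'
python3 -c "
from h import *
snap('top','t22',(130,170,160,120),5);snap('side','s22',(200,150,160,120),5)
"
```

```text
clock: 24.08
position: [0.4741, 0.2336, 0.3148]
ee_rot: [0.553, 0.833, -0.001, -0.0]
ft_force: [-0.3, 0.4, -1.2]
grip_width: 0.651
clock: 24.7
position: [0.4645, 0.0439, 0.2982]
ee_rot: [0.697, 0.717, 0.003, 0.001]
ft_force: [0.8, 0.6, -0.3]
grip_width: 0.705
```

View pics/t22.png

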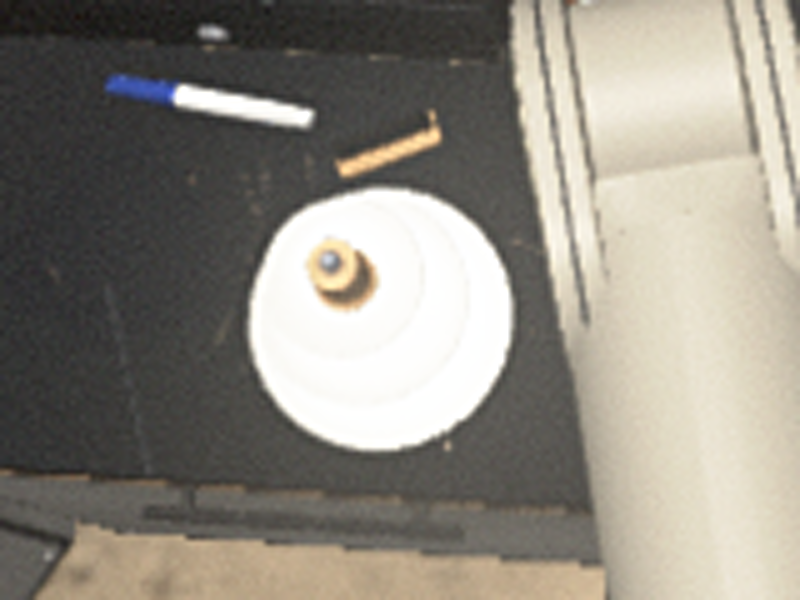

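View pics/s22.png

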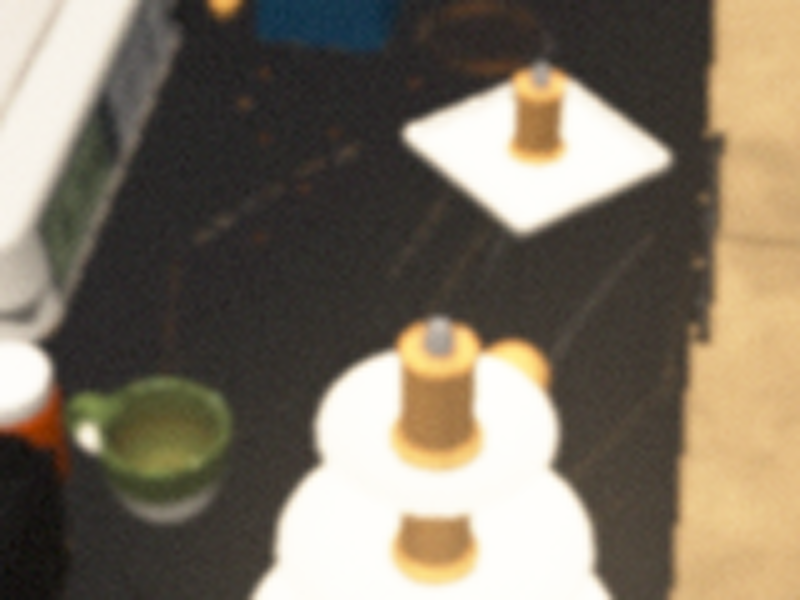

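```bash
python3 -c "
from h import *
print(at_z('top',330/5+129.6,260/5+169.6,.238),at_z('side',438/5+199.6,326/5+149.6,.238))"
python3 -m jog '[[[0,-0.011,-0.03],[-0.003,0.0055,0],70],[[0,0,-0.05],[0,0,0],70],[[0,0,-0.05],[0,0,0],70],[[0,0,-0.04],[0,0,0],70],[[0,0,0],[0,0,0],70]]';python3 -c "
from h import *
snap('side','s23',(240,160,130,100),6)
"
```

```text
[0.47499105 0.23256565 0.238     ] [0.47615843 0.23528962 0.238     ]
clock: 25.42
position: [0.4675, 0.0439, 0.1275]
ee_rot: [0.689, 0.724, 0.003, 0.002]
ft_force: [0.3, 0.8, 0.5]
grip_width: 0.7
```

View pics/s23.png

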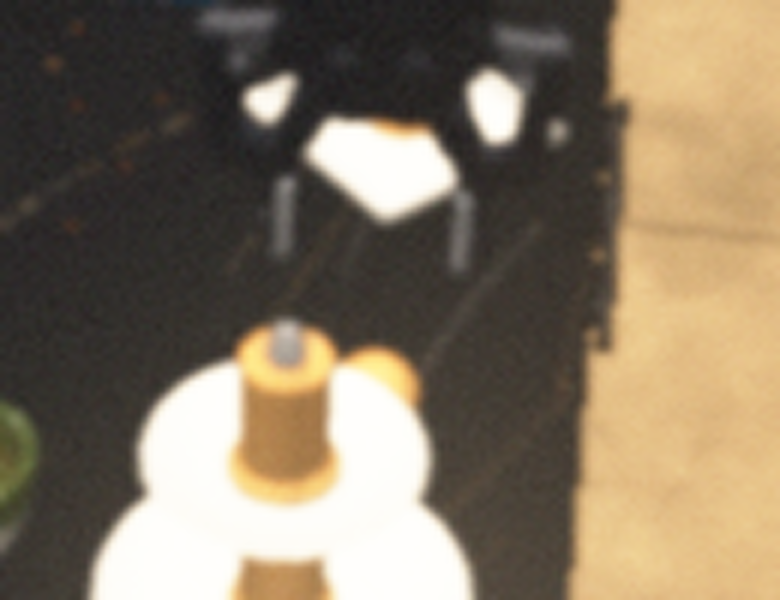

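```bash
python3 -m jog '[[[-0.003,-0.011,-0.01],[-0.0015,0.007,0],70],[[0,0,-0.02],[0,0,0],70],[[0,0,-0.015],[0,0,0],70],[[0,0,0],[0,0,0],70]]'
```

```text
clock: 25.98
position: [0.4692, 0.0332, 0.0876]
ee_rot: [0.689, 0.725, 0.005, 0.002]
ft_force: [0.5, -1.4, 0.0]
grip_width: 0.7
```

```bash
python3 -m jog '[[[-0.005,0,-0.01],[-0.0045,0.01,0],70],[[0,0,-0.013],[0,0,0],70],[[0,0,-0.012],[0,0,0],70],[[0,0,-0.01],[0,0,0],65],[[0,0,0],[0,0,0],60]]'
```

```text
clock: 26.6
position: [0.4643, 0.0332, 0.0403]
ee_rot: [0.689, 0.725, 0.0, 0.0]
ft_force: [-0.2, -0.5, 0.6]
grip_width: 0.599
```

```bash
python3 -m jog '[[[0,0,-0.008],[0,0,0],58],[[0,0,-0.002],[0,0,0],54],[[0,0,0],[0,0,0],50]]';python3 -c "
from h import *
snap('side','s24',(240,160,130,100),6);snap('top','t24',(220,190,130,100),6)
"
```

```text
clock: 26.98
position: [0.4647, 0.0333, 0.0299]
ee_rot: [0.689, 0.725, 0.0, 0.0]
ft_force: [0.4, -0.3, 0.4]
grip_width: 0.496
```

View pics/s24.png

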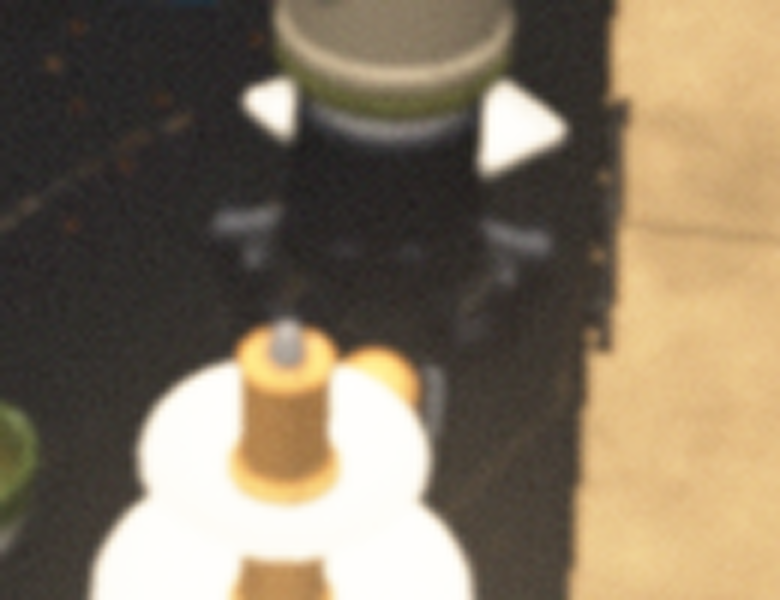

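```bash
python3 -m jog '[[[0,0,-0.001],[0,0,0],47],[[0,0,0],[0,0,0],44],[[0,0,0],[0,0,0],40],[[0,0,0],[0,0,0],20]]' 35
```

```text
clock: 27.58
position: [0.465, 0.0335, 0.0296]
ee_rot: [0.689, 0.725, 0.001, 0.001]
ft_force: [-0.9, -0.5, -0.1]
grip_width: 0.408
```

```bash
python3 -m jog '[[[0,0,0.02],[0,0,0],0],[[0,0,0.04],[0,0,0],0],[[0,0,0.055],[0,0,0],0],[[0,0,0.055],[0,0,0],0],[[0,0,0.055],[0,0,0],0]]' 50;python3 -m jog '[[[0,0,0.055],[0,0,0],0],[[0,0,0.02],[0,0,0],0],[[0,0,0],[0,0,0],0]]';python3 -c "
from h import *
snap('side','s25',(200,100,160,120),5)
"
```

```text
clock: 28.2
position: [0.4612, 0.0323, 0.2571]
ee_rot: [0.689, 0.725, -0.003, -0.001]
ft_force: [1.1, 0.0, -1.7]
grip_width: 0.402
clock: 28.58
position: [0.462, 0.0321, 0.338]
ee_rot: [0.689, 0.725, 0.0, 0.0]
ft_force: [0.5, 0.2, -0.9]
grip_width: 0.403
```

View pics/s25.png

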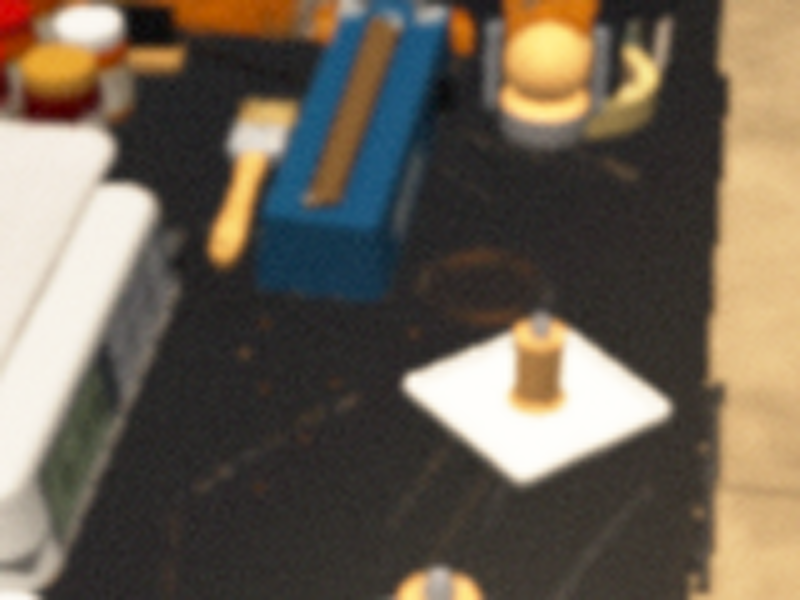

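```bash
python3 -c "
from h import *
print(at_z('side',547/5+199.6,62/5+99.6,.337))"
python3 -m jog '[[[0.002,0.04,-0.003],[0,0,0.07],0],[[0.003,0.042,-0.003],[0,0,0.07],0],[[0.003,0.042,-0.003],[0,0,0.07],0],[[0.003,0.042,-0.003],[0,0,0.07],0],[[0.002,0.03,0],[0,0,0.05],0]]';python3 -m jog '[[[0,0,0],[0,0,0],0]]'
```

```text
[0.46269277 0.0294996  0.337     ]
clock: 29.25
position: [0.4716, 0.2391, 0.3173]
ee_rot: [0.553, 0.833, -0.004, -0.002]
ft_force: [1.1, -0.3, -0.5]
grip_width: 0.406
clock: 29.38
position: [0.47, 0.2436, 0.315]
ee_rot: [0.549, 0.836, -0.006, -0.002]
ft_force: [-0.7, -0.5, -0.6]
grip_width: 0.404
```

```bash
python3 -m jog '[[[0.0055,-0.01,-0.008],[0.008,-0.01,0],0],[[0,0,-0.006],[0,0,0],0],[[0,0,0],[0,0,0],0]]';python3 -c "
from h import *
snap('side','s26',(200,120,160,120),5)
"
```

```text
clock: 29.75
position: [0.4752, 0.2324, 0.2979]
ee_rot: [0.549, 0.836, -0.001, -0.001]
ft_force: [0.3, 1.0, 0.2]
grip_width: 0.402
```

View pics/s26.png

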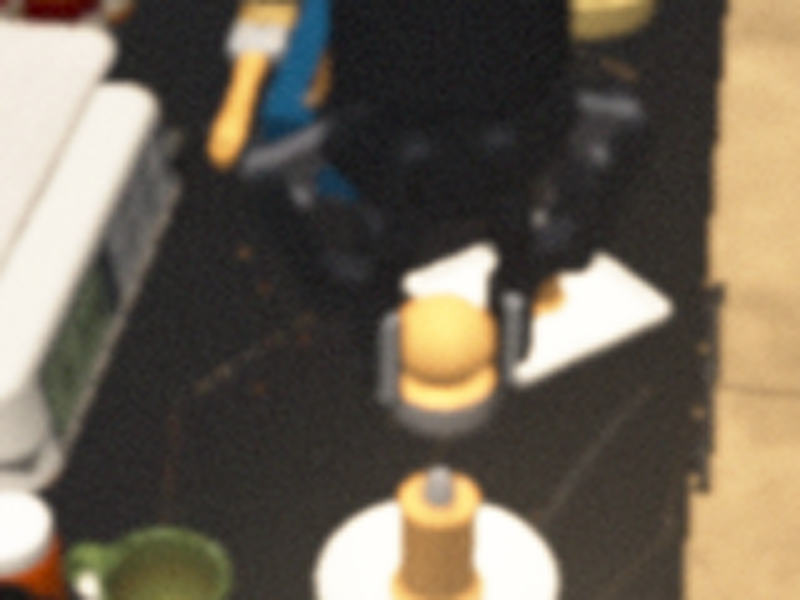

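```bash
python3 -c "
from h import *
f=lambda P:((proj('side',P)[0]-[199.6,119.6])*5).round(1)
for x in(.473,.4755,.478):print(x,f([x,.2335,.238]),f([x,.2325,.2975]),f([x,.2325,.27]))
"
```

```text
0.473 [447.4 473.7] [451.1 341.5] [449.5 403.5]
0.4755 [440.5 472.9] [443.8 340.8] [442.4 402.8]
0.478 [433.7 472.2] [436.6 340. ] [435.4 402. ]
```

```bash
python3 -m jog '[[[0.0013,0.001,-0.01],[0,0,0],0],[[0,0,-0.01],[0,0,0],0],[[0,0,0],[0,0,0],0]]';python3 -c "
from h import *
snap('side','s27',(200,120,160,120),5)
"
```

```text
clock: 30.18
position: [0.4769, 0.2328, 0.2771]
ee_rot: [0.55, 0.835, -0.001, -0.0]
ft_force: [-0.8, 0.2, -0.2]
grip_width: 0.402
```

View pics/s27.png

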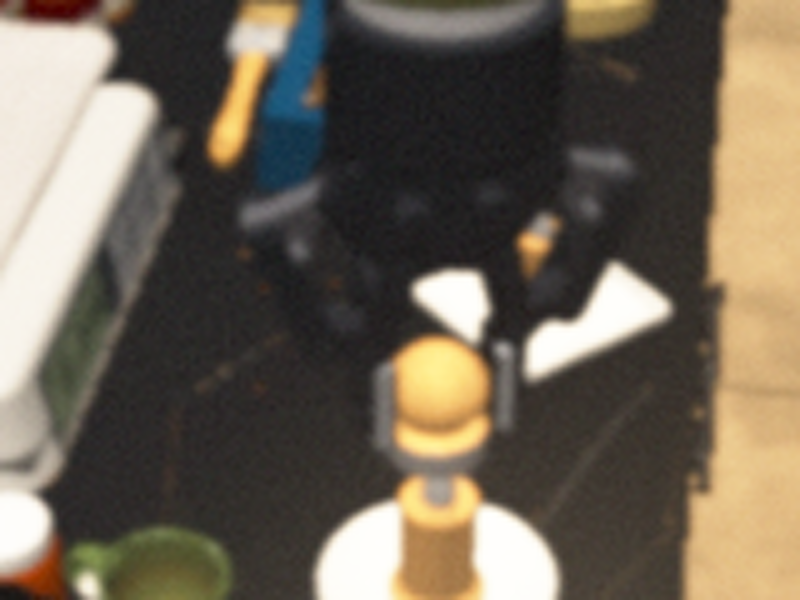

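Knob sleeve (~440,460) lines up over the peg (439,485). Down.

```bash
python3 -m jog '[[[-0.0005,0.0005,-0.007],[0,0,0],0],[[0,0,-0.006],[0,0,0],0],[[0,0,0],[0,0,0],0]]'
```

```text
clock: 30.6
position: [0.4766, 0.2336, 0.264]
ee_rot: [0.55, 0.835, -0.0, -0.0]
ft_force: [-0.5, 0.4, -0.3]
grip_width: 0.4
```

```bash
python3 -m jog '[[[0,0,-0.004],[0,0,0],0],[[0,0,-0.003],[0,0,0],0],[[0,0,-0.0015],[0,0,0],0]]'
```

```text
clock: 30.98
position: [0.477, 0.2339, 0.2556]
ee_rot: [0.55, 0.835, 0.001, -0.0]
ft_force: [0.1, 0.1, 8.2]
grip_width: 0.399
```

```bash
python3 -m jog '[[[0,0,0],[0,0,0],50],[[0,0,0],[0,0,0],65],[[0,0,0.02],[0,0,0],75],[[0,0,0.03],[0,0,0],75],[[0,0,0.04],[0,0,0],75]]' 40;python3 -m jog '[[[0,-0.04,0.01],[0,0,0],75],[[0,-0.05,0],[0,0,-0.05],75],[[0,-0.05,0],[0,0,-0.05],75],[[0,-0.05,0],[0,0,-0.05],75],[[0,0,0],[0,0,0],75]]';python3 -c "
from h import *
snap('side','s28',(200,120,160,120),5);snap('top','t28',(130,170,160,120),5)
"
```

```text
clock: 31.6
position: [0.4756, 0.2332, 0.3452]
ee_rot: [0.55, 0.835, -0.002, -0.001]
ft_force: [0.2, 0.9, -0.0]
grip_width: 0.75
clock: 32.22
position: [0.4758, 0.038, 0.3591]
ee_rot: [0.612, 0.791, 0.001, 0.0]
ft_force: [0.4, 0.1, 0.3]
grip_width: 0.748
```

View pics/s28.png

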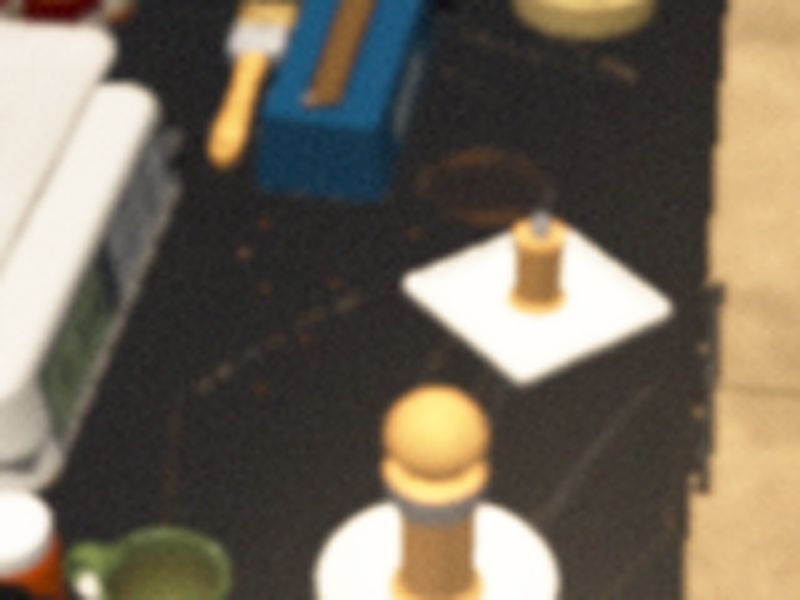

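View pics/t28.png

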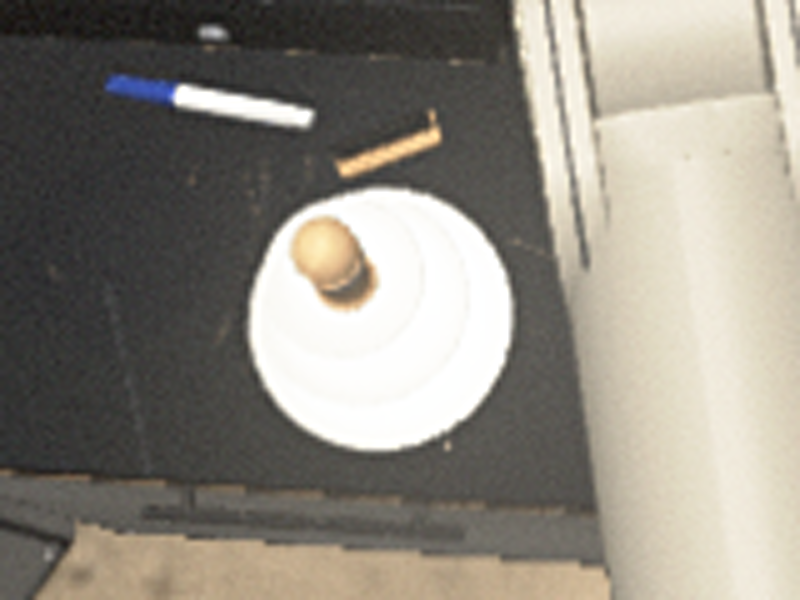

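View pics/s28_full.png

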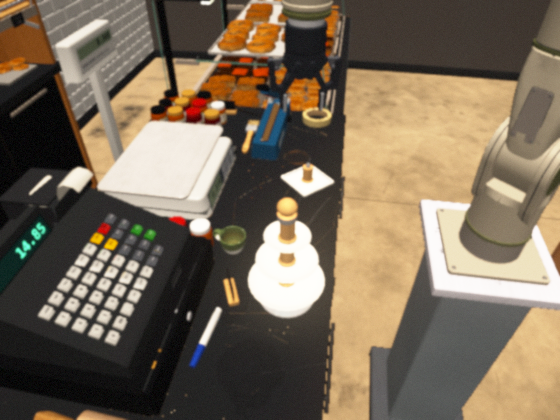

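```bash
python3 -c "
from h import *
f=lambda P:((proj('side',P)[0]-[199.6,119.6])*5).round(1)
a=np.linspace(0,6.28,90)
for z,r in((.226,.018),(.240,.018),(.255,.0185)):
  q=np.array([f([.476+r*np.cos(t),.2335+r*np.sin(t),z]) for t in a]);print(z,q.min(0),q.max(0))
print(f([.476,.2335,.27]))
a0=cv2.imread('pics/side0.png');a1=cv2.imread('pics/s28_full.png')
for nm,(u,v,w,h) in dict(tray=(275,155,65,45),cup=(212,222,38,33),card=(218,268,26,42)).items():print(nm,cv2.absdiff(a0[v:v+h,u:u+w],a1[v:v+h,u:u+w]).mean())
"
```

```text
0.226 [389.3 464.9] [488.  531.2]
0.24 [389.3 436.2] [489.2 502.2]
0.255 [387.9 403.8] [492.  471.4]
[440.6 404.4]
tray 8.996923076923077
cup 3.4896331738437003
card 7.134004884004884
```

```bash
python3 -c "
from h import *
a0=cv2.imread('pics/side0.png');a1=cv2.imread('pics/s28_full.png')
r=lambda im,b,s:cv2.resize(im[b[1]:b[1]+b[3],b[0]:b[0]+b[2]],None,fx=s,fy=s,interpolation=2)
top=np.hstack([r(a0,(270,150,75,55),5),r(a1,(270,150,75,55),5)])
b=np.hstack([r(a1,(250,190,75,60),5),r(a1,(250,240,75,60),5)])
cv2.imwrite('pics/z.png',np.vstack([top,b]))
g=[cv2.cvtColor(x[150:205,275:342],6).astype(np.float32) for x in(a0,a1)]
print(cv2.phaseCorrelate(*g))
g=[cv2.cvtColor(x[268:310,216:244],6).astype(np.float32) for x in(a0,a1)]
print(cv2.phaseCorrelate(*g))
"
```

```text
((-0.030787626913316046, -0.06452559340648989), 0.48874163848382457)
((0.001019880487627134, 0.4840820173176894), 1.0184419607233117)
```

View pics/z.png

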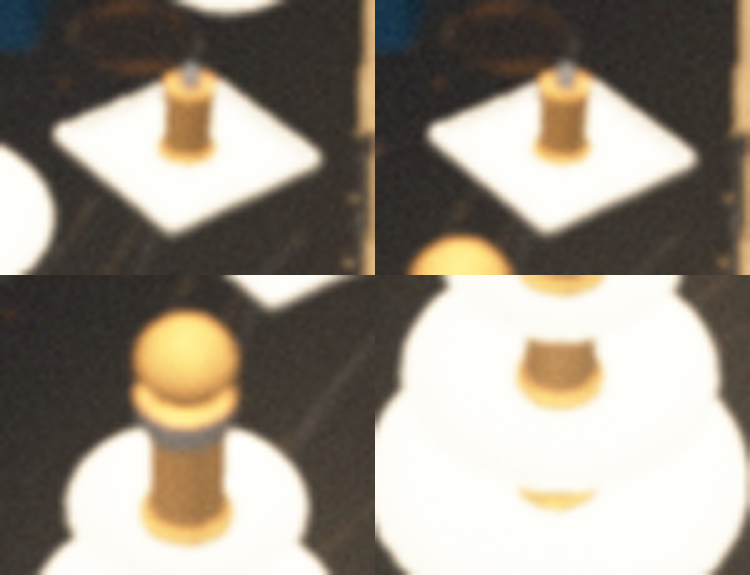

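```bash
python3 -c "
from workcell import manip
print(manip.hand_in())"
```

```text
the job is handed in; nothing more can be done
None
```

The cake stand is assembled on its foot and handed in at about 32 s. The foot was not lifted or moved to another place. The order from the bottom is large tier, middle tier, small tier, knob.

- **Seating:** each part met its contact force at the gripper height worked out for fully seated, to within about 0.5 mm. Those heights were 83, 148, 214 and 256 mm, and the force was 8 to 37 N.
- **Final pictures:** the stack is level and concentric, and no peg shows between the parts. The gripper is clear of everything.
- **Other items:** the square tray, coffee cup and price card look unmoved. The automatic check on the card crop gave a 0.5 px shift, but the large tier's edge now sits close to that crop. I take that as the cause and did not check further.
- **What went wrong:** my first grip on the large tier tilted it. I let go, re-centred and gripped it again, and the second grip held it straight.
- **Measurement spread:** the two cameras disagreed by up to about 7 mm in y on the peg tips. I relied on the rim fits and the measured arm position instead.

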